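Put the turning tools back in their spring clips

TASK

Put the red-taped and the blue-taped turning tools lying on the bench back on the tool rack: press the middle of each wooden handle into the spring clip of its own colour until it snaps fully home, lying straight up the slope (either end up), and let go. Leave the green tool, the bowl and the glaze jar where they are.

Things in the scene. Friction and masses are not known exactly. Their poses are not given: they have to be found in the camera images.
- tool_red: Loose double-ended pottery turning tool, red tape: round wooden handle, 16 mm diameter, straight for 116 mm; 11 mm ferrule and flat wire loop at each end (one rounded, 29 mm wide, one square, 21 mm); 215 mm overall, about 45 g. Origin: on the axis at the handle's middle (also centre of mass). x: along the handle. Starts lying on the bench, axis 8 mm up, within 26 degrees of crosswise (world y).
- tool_blue: Loose turning tool, the same in size, frame and way of lying as tool_red, with blue tape; on the other side of the bowl from it. On every tool the tape is a 14 mm coloured band near each end of the handle, 42 to 56 mm from its middle.
- tool_green: Turning tool, the same in size and frame as tool_red, with green tape. Already home in clip_green, rounded loop up; it stays there.
- clip_red: Spring clip on the rack's rail, red jaws, empty. Origin: where the handle's axis lies when fully home. z: out of the open mouth, leaning 40 degrees from vertical towards the robot; a handle is pressed in along -z. x: up the slope, the line of a clipped handle (either end up). y: along the rail. A 16 mm handle meets the lips with its axis at about z = +11 mm, needs some 10 to 20 N, then snaps in.
- clip_blue: Spring clip, blue jaws, empty; same make and frame as clip_red. The jaws are 20 mm long (along x) and spring apart along y: neck 11 mm wide at z = +6 mm, lips flaring to 20 mm at z = +10 mm, 25 mm overall. A handle that is home is pinched by the jaws and rests on a foot 12 mm wide, top at z = -8 mm, on a coloured slider 36 mm long (along x) and 30 mm wide that grips the rail.
- clip_green: Spring clip, green jaws, holding the green tool; same make and frame as clip_red. The three clips stand in any order, 95 to 125 mm from one to the next along the rail.
- rack: Bench tool rack, fixed, sloping 40 degrees. Origin on the bench below the middle of the line of clip origins, which is 150 mm up. x: to its back, y: along the rail. Aluminium rail 400 mm long, 30 mm wide up the slope, top 14 mm under the handle axes, between dark steel cheeks (feet out to y = +-230 mm). Beyond 18 mm up or down the slope from a clip's origin nothing is behind a handle: fingers can reach past it.
- bowl: Terracotta bowl, 96 mm across and 45 mm high, loose on the bench between the two lying tools. Origin: centre of its underside.
- glaze_jar: Brown glass glaze jar with white lid, 68 mm across, 85 mm high, loose on the bench beside the rack. Origin: centre of its underside.
Mind the look-alikes: they are no part of the job. What is shaped like the tool_blue but purple is not meant.

How it is judged:
At the end, for the whole second after the job is handed in: Red, blue and green tools each rest in their own colour's clip: axis within 4 mm of home across the rail and in depth, handle's middle within 30 mm along the slope, within 0.12 rad of the clip's line, slower than 0.02 m/s; bowl and jar within 30 mm of their starts (z of tool_red in the frame of clip_red between -0.004 and 0.004 m and y of tool_red in the frame of clip_red between -0.004 and 0.004 m and x of tool_red in the frame of clip_red between -0.03 and 0.03 m and angle between the x axis of tool_red and the x axis of clip_red, either way round below 0.12 rad and linear speed of each of tool_red, tool_blue, tool_green below 0.02 m/s and z of tool_blue in the frame of clip_blue between -0.004 and 0.004 m and y of tool_blue in the frame of clip_blue between -0.004 and 0.004 m and x of tool_blue in the frame of clip_blue between -0.03 and 0.03 m and angle between the x axis of tool_blue and the x axis of clip_blue, either way round below 0.12 rad and z of tool_green in the frame of clip_green between -0.004 and 0.004 m and y of tool_green in the frame of clip_green between -0.004 and 0.004 m and x of tool_green in the frame of clip_green between -0.03 and 0.03 m and angle between the x axis of tool_green and the x axis of clip_green, either way round below 0.12 rad and distance of each of bowl, glaze_jar from where it was at the start of the episode below 0.03 m); the robot touches nothing.
It fails at once if the green tool is pulled out of its clip or shifted by more than 30 mm (distance of tool_green from where it was at the start of the episode above 0.03 m).
It fails at once if the bowl is moved by more than 30 mm or tipped over (distance of bowl from where it was at the start of the episode above 0.03 m or angle between bowl's own z axis and vertical above 0.5 rad).
It fails at once if the glaze jar is moved by more than 30 mm or tipped over (distance of glaze_jar from where it was at the start of the episode above 0.03 m or angle between glaze_jar's own z axis and vertical above 0.5 rad).
It also fails if it takes over 58 s, if anything falls off the work surface, if the arm or the gripper's body presses on something with over 40 N, if the wrist force passes 120 N, or if a joint passes its speed limit or range.

ROBOT

A 6-joint arm with a two-finger parallel gripper is mounted at the origin on the work surface. World frame = base frame: x ahead of the robot, y to its left, z up, the work surface at z = 0. Lengths are in m, angles in rad, forces in N, time in s.
With the tool pointing down it reaches from about 0.325 to 0.75 m from the base axis. Payload 7.6 kg.
Tool frame: the origin (TCP) lies on the front face of the gripper's body, between the roots of the fingers; the fingertips stand 73 mm ahead of it and the grasp point (between the pads) lies 54 mm ahead of it; z points along the fingers, y is the line along which they close (so a half turn about z gives the same grasp; the last joint's range is limited). The gripper opens to 85 mm and grips with 20 to 120 N. Pads are 22 mm wide; open, the fingers measure 114 mm over their backs; the gripper's body (76 mm by 85 mm) begins 54 mm behind the grasp point. The pads swing forward as they close: fully open they stand 13 mm farther back than shut.
Start: joints at [1.12, 0.052, 1.401, -0, 1.689, -0.07], TCP at [0.195, 0.487, 0.304] pointing down, gripper open.
Joint ranges: [-2.9, 2.9], [-0.91, 2.17], [0.12, 2.37], [-1.06, 4.2], [0.26, 2.73], [-2.93, 2.93]. Speed limits (rad/s): [2.57, 2.57, 3.01, 3.14, 3.14, 3.14].

INTERFACE

Orientations are given as a unit quaternion [w, x, y, z].
In Python, from cell import bot gives the robot as it stands. The module is installed in compiled form; this text tells all that it offers.
- The arm moves only by the tool carry_out, never from a script. Its argument "deltas" is a list of rows, each an object with "twist": the turn, a rotation vector about the tool's x, y, z in rad, a list of three; "xyz": the shift along the tool's x, y, z in m, a list of three; "jaw": the finger opening in m, from 0 to 0.0854. In form: [{"twist": [wx, wy, wz], "xyz": [dx, dy, dz], "jaw": jaw}, ...]. A call has 1 to 10 rows; each row shifts and turns the commanded pose from where the row before left it, along the tool's axes as they then stand; what a row does not reach is not made up. A row lasts 1/12 s, in which the tool goes at most 41.7 mm and 7.16 degrees, less where a joint would pass 70% of its speed; a pose out of reach is approached as far as the arm can. A call with a gripper value outside its range is refused whole. The fingers move at their own pace and stop on an object; "newtons" is the grip in N (left out, the last holds). Time passes only in rows, so rows that do not move let the fingers close. It gives the time, the measured TCP pose, the force, the opening and the grip force at its end, in the units of the state.
- bot.sense(): the state, without advancing time (a new reading comes with each control period).
- bot.get_image(name): name is "scene" or "top" or "wrist"; returns a dict with "img" (400x640x3 uint8, blue, green, red), "fx", "fy", "cx", "cy" (pixels), "view" (4x4, takes a point from world to camera coordinates); the wrist camera has in their place "mount" (4x4, takes a point from camera to tool coordinates, whose origin is the TCP and whose axes are the flange's). Camera axes: x right, y down, z forward; pixel columns grow to the right and rows downward; lengths in m; the calibration is good to about 2 mm. A picture is of the moment at which its call begins: read the wrist's pose just before it. There is no depth.
- bot.job_done(): hands the job in; it is judged then, once.
The state is a dict: "t": time; "q": joint angles; "joint_vel": joint speeds; "effort": joint torques, N m; "tool_pos": TCP position; "eef_rot": TCP orientation; "contact_force": force on the tool from outside, world axes, zero at the start; "ft_torque": the same for the moment, N m; "gripper_width": finger opening in m; "finger_force": force on a finger pad.
Only numpy, scipy, OpenCV 4.12 (cv2) and the standard library are available. Lean on these libraries where they do the work, as an engineer would, in place of code of your own. Each camera call takes 0.05 s, during which the arm holds its last target. There are 200 camera calls.

## Working session

There is one attempt and no reset: what is moved stays moved. The work goes in short steps, Python scripts to look and compute and a tool call to move; the robot and the scene stay as the last step left them, time stands still between calls to the robot, and variables do not carry over. Pictures are saved under pics/ and viewed, at most 10 in all, crops included, and the job is handed in when it is done.

Besides the shell and the picture viewer there is one more tool, called after "Emit:" by a JSON object that holds its "api" and its "payload". carry_out: Moves the arm, as the interface text tells. Its arguments: {"type":"object","properties":{"deltas":{"type":"array","items":{"type":"object","properties":{"twist":{"type":"array","items":{"type":"number"}},"xyz":{"type":"array","items":{"type":"number"}},"jaw":{"type":"number"}}}},"newtons":{"type":"number"}},"required":["deltas"]}

```bash
mkdir -p pics
python3 - <<'E'
from cell import bot
import cv2,numpy as np,pickle
s=bot.sense();print({k:np.round(v,3) for k,v in s.items()})
for n in("scene","top"):
    d=bot.get_image(n);cv2.imwrite(f"pics/{n}0.png",d["img"]);pickle.dump(d,open(f"{n}0.pkl","wb"))
    print(n,d["fx"],d["fy"],d["cx"],d["cy"],np.round(d["view"],3).tolist())
E
```

```text
{'t': np.float64(0.0), 'q': array([ 1.12 ,  0.053,  1.402, -0.   ,  1.689, -0.07 ]), 'joint_vel': array([-0.001,  0.001, -0.001,  0.   ,  0.   ,  0.001]), 'effort': array([-2.0000e-03, -3.8169e+01, -3.6018e+01, -0.0000e+00,  7.0000e-03,
        0.0000e+00]), 'tool_pos': array([0.195, 0.487, 0.303]), 'eef_rot': array([-0.   ,  0.189,  0.982, -0.001]), 'contact_force': array([-1.133,  0.133, -0.02 ]), 'ft_torque': array([-0.021, -0.007,  0.008]), 'finger_force': np.float64(0.0), 'gripper_width': np.float64(0.085)}
scene 426.4406487492561 426.4406487492561 315.1206042976826 204.52175236536166 [[-0.795, 0.606, 0.014, 0.436], [0.491, 0.657, -0.572, -0.223], [-0.356, -0.447, -0.82, 1.359], [0.0, 0.0, 0.0, 1.0]]
top 385.72033871234487 385.72033871234487 327.38243270205913 198.42840810153845 [[0.009, -1.0, 0.001, 0.026], [-0.985, -0.009, -0.173, 0.57], [0.173, 0.0, -0.985, 1.209], [0.0, 0.0, 0.0, 1.0]]
```

View pics/scene0.png

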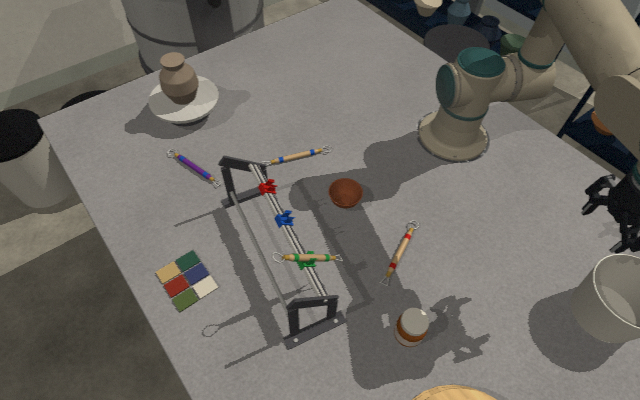

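View pics/top0.png

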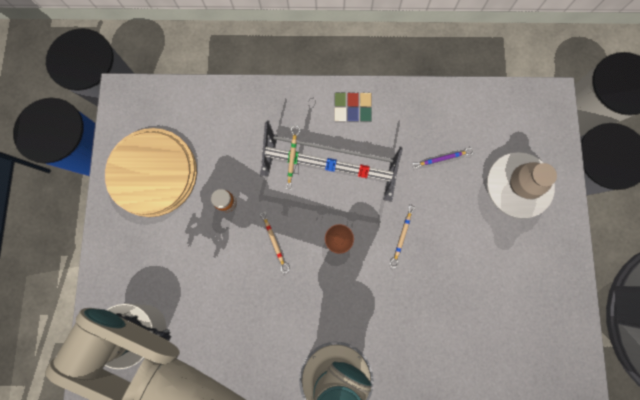

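The pictures show the following (scene/top pixels):
- **Red tool:** wood handle with red tape, top (275,243).
- **Blue tool:** wood handle with blue tape, top (403,236).
- **Look-alike:** purple handle, top (443,157). It is not meant, because tool_blue has a wooden handle and lies beside the bowl.
- **Clips:** green at top (292,155), blue (331,165), red (364,171).
- **Bowl and jar:** bowl at (339,238), jar at (222,199).

Next I measure positions and make one confirming crop.

```bash
cat > h.py <<'E'
import numpy as np,cv2,pickle
def ray(d,uv,V=None):
    V=d["view"] if V is None else V
    R,t=V[:3,:3],V[:3,3]
    c=np.array([(uv[0]-d["cx"])/d["fx"],(uv[1]-d["cy"])/d["fy"],1.])
    v=R.T@c; return -R.T@t, v/np.linalg.norm(v)
def plane(d,uv,z,V=None):
    o,v=ray(d,uv,V); return o+v*(z-o[2])/v[2]
def tri(*rs):
    A=sum(np.eye(3)-np.outer(v,v) for o,v in rs);b=sum((np.eye(3)-np.outer(v,v))@o for o,v in rs)
    p=np.linalg.solve(A,b); return p,[np.linalg.norm(np.cross(p-o,v)) for o,v in rs]
HUE={"red":[(0,6),(172,180)],"blue":[(104,124)],"green":[(50,80)]}
def blobs(img,col,smin=130,vmin=50,amin=6):
    h=cv2.cvtColor(img,cv2.COLOR_BGR2HSV);m=np.zeros(img.shape[:2],np.uint8)
    for a,b in HUE[col]: m|=cv2.inRange(h,(a,smin,vmin),(b,255,255))
    n,_,st,c=cv2.connectedComponentsWithStats(m)
    return [(np.round(c[i],1).tolist(),int(st[i,4]),st[i,2:4].tolist()) for i in range(1,n) if st[i,4]>=amin]
E
python3 - <<'E'
from h import *
for n,box in(("top",(200,80,480,300)),("scene",(150,130,460,370))):
    d=pickle.load(open(n+"0.pkl","rb"))
    for c in HUE:
        print(n,c,[b for b in blobs(d["img"],c) if box[0]<b[0][0]<box[2] and box[1]<b[0][1]<box[3]])
d=pickle.load(open("top0.pkl","rb"))["img"]
a=cv2.resize(d[110:290,250:480],None,fx=3.4,fy=3.3,interpolation=cv2.INTER_CUBIC)
cv2.imwrite("pics/crop1.png",a)
E
```

```text
top red [([352.5, 99.2], 124, [10, 13]), ([363.3, 171.1], 108, [11, 13]), ([268.1, 227.4], 14, [5, 4]), ([279.1, 254.8], 17, [5, 5])]
top blue [([456.5, 154.3], 14, [4, 4]), ([330.5, 164.6], 97, [10, 12]), ([429.5, 161.3], 14, [4, 4]), ([406.6, 221.2], 8, [4, 3]), ([397.9, 249.3], 7, [3, 3])]
top green [([293.0, 145.2], 6, [3, 3]), ([295.3, 160.1], 7, [2, 5])]
scene red [([267.0, 187.0], 188, [19, 16]), ([407.4, 236.0], 27, [7, 6]), ([392.4, 265.0], 28, [7, 7]), ([176.1, 285.6], 310, [25, 22])]
scene blue [([312.0, 151.9], 17, [5, 5]), ([181.2, 158.0], 20, [6, 5]), ([280.6, 159.2], 17, [4, 6]), ([204.4, 174.0], 21, [6, 6]), ([283.8, 218.7], 192, [20, 18])]
scene green [([309.8, 252.1], 16, [6, 3]), ([303.9, 262.5], 120, [22, 16]), ([327.0, 257.5], 18, [3, 6]), ([312.5, 259.0], 6, [6, 1])]
```

View pics/crop1.png

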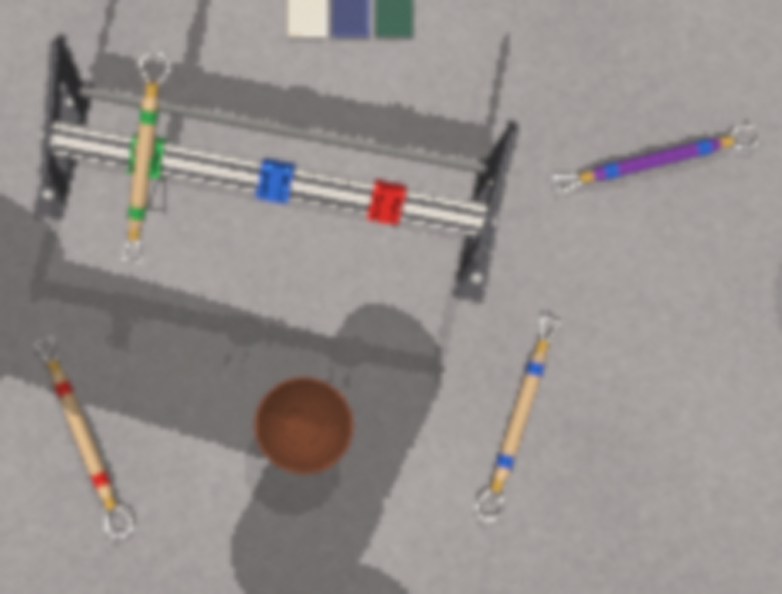

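The crop confirms it: the wood-handled blue-taped tool is at crop (520,420), and the purple one at (655,160) is the decoy.

Run:
```python
from h import *
T=pickle.load(open("top0.pkl","rb"));S=pickle.load(open("scene0.pkl","rb"))
r=np.round
for n,t,s in(("red",[(268.1,227.4),(279.1,254.8)],[(392.4,265),(407.4,236)]),("blue",[(406.6,221.2),(397.9,249.3)],[(280.6,159.2),(312,151.9)])):
    P=[plane(T,a,.012) for a in t];Q=[plane(S,a,.012) for a in s]
    for a,b in((P,Q),):
        for X in(P,Q):
            d=X[0]-X[1];print(n,"mid",r((X[0]+X[1])/2,4),"len",r(np.linalg.norm(d),4),"ang from x deg",r(np.degrees(np.arctan2(d[1],d[0])),1))
    print(" tri z",[r(tri(ray(T,a),ray(S,b))[0],4) for a,b in zip(t,s)])
C={}
for n,a,b in(("red",(363.3,171.1),(267,187)),("blue",(330.5,164.6),(283.8,218.7)),("gtapeup",(293,145.2),(0,0)),):
    if b[0]: p,e=tri(ray(T,a),ray(S,b));C[n]=p;print("clip",n,r(p,4),r(e,4), "planeT",r(plane(T,a,.147),4),"planeS",r(plane(S,b,.147),4))
d=C["blue"]-C["red"];print("rail dir",r(d,4),np.linalg.norm(d),"yaw",np.degrees(np.arctan2(-d[0],d[1])))
# rail ends in top
a,b=plane(T,(266,153),.137),plane(T,(393,175),.137);print(r(a,3),r(b,3))
print("bowl",plane(T,(339,237),.045))
```

```text
red mid [0.4326 0.2072 0.012 ] len 0.0979 ang from x deg 23.6
red mid [0.4307 0.2078 0.012 ] len 0.0983 ang from x deg 23.0
 tri z [array([0.4769, 0.227 , 0.0135]), array([0.3871, 0.1883, 0.0136])]
blue mid [ 0.4557 -0.2179  0.012 ] len 0.0982 ang from x deg -18.5
blue mid [ 0.4555 -0.2147  0.012 ] len 0.0984 ang from x deg -19.4
 tri z [array([ 0.5018, -0.233 ,  0.0105]), array([ 0.4083, -0.2017,  0.0089])]
clip red [ 0.6395 -0.0781  0.1444] [0.0003 0.0003] planeT [ 0.6386 -0.0776  0.147 ] planeS [ 0.6407 -0.0766  0.147 ]
clip blue [0.6593 0.0221 0.1434] [0.0004 0.0004] planeT [0.6581 0.0224 0.147 ] planeS [0.6608 0.0239 0.147 ]
rail dir [ 0.0198  0.1003 -0.001 ] 0.10219324295592122 yaw -11.172144298357956
[0.696 0.222 0.137] [ 0.63  -0.17   0.137]
bowl [ 0.44527788 -0.00750946  0.045     ]
```

```bash
cat >> h.py <<'E'
from scipy.spatial.transform import Rotation as Ro
def rot(q): return Ro.from_quat([q[1],q[2],q[3],q[0]])
def target(yaw,tilt): # deg; yaw of tool y from world y, tilt forward
    b=Ro.from_matrix(np.array([[-1,0,0],[0,1,0],[0,0,-1.]]).T)
    return Ro.from_euler("z",yaw,degrees=True)*b*Ro.from_euler("y",-tilt,degrees=True)
def plan(s,R,p):
    R0=rot(s["eef_rot"]); w=(R0.inv()*R).as_rotvec(); d=np.array(p)-s["tool_pos"]
    print("pos",np.round(s["tool_pos"],4),"twist",np.round(w,3),"deg",round(np.degrees(np.linalg.norm(w)),1),"| shift before turn",np.round(R0.inv().apply(d),4),"after turn",np.round(R.inv().apply(d),4))
E
python3 - <<'E'
from h import *
from cell import bot
plan(bot.sense(),target(23.3,0),[.4078,.1972,.20])
E
```

```text
pos [0.195  0.4872 0.3032] twist [-0.001 -0.001 -0.787] deg 45.1 | shift before turn [-0.3053 -0.19    0.1034] after turn [-0.0807 -0.3505  0.1032]
```

Emit:
{"api": "carry_out", "payload": {"deltas": [{"twist":[0,0,-0.1125]},{"twist":[0,0,-0.1125]},{"twist":[0,0,-0.1125]},{"twist":[0,0,-0.1125]},{"twist":[0,0,-0.1125]},{"twist":[0,0,-0.1125]},{"twist":[0,0,-0.1125]}]}}

```text
schema error: expected keys twist, xyz, jaw
```

Emit:
{"api": "carry_out", "payload": {"deltas": [{"xyz":[-0.0081,-0.035,0.0103]},{"xyz":[-0.0081,-0.035,0.0103]},{"xyz":[-0.0081,-0.035,0.0103]},{"xyz":[-0.0081,-0.035,0.0103]},{"xyz":[-0.0081,-0.035,0.0103]},{"xyz":[-0.0081,-0.035,0.0103]},{"xyz":[-0.0081,-0.035,0.0103]},{"xyz":[-0.0081,-0.035,0.0103]},{"xyz":[-0.0081,-0.035,0.0103]},{"xyz":[-0.0081,-0.035,0.0103]}]}}

```text
schema error: expected keys twist, xyz, jaw
```

```bash
cat >> h.py <<'E'
def wristview(s,d):
    M=np.eye(4);M[:3,:3]=rot(s["eef_rot"]).as_matrix();M[:3,3]=s["tool_pos"]
    return np.linalg.inv(M@d["mount"])
E
python3 - <<'E'
from h import *
from cell import bot
s=bot.sense();d=bot.get_image("wrist");cv2.imwrite("pics/w1.png",d["img"]);print(s["t"],np.round(d["mount"],3).tolist(),d["fx"])
d["view"]=wristview(s,d);plan(s,target(23.3,0),[.4078,.1972,.20])
for b in blobs(d["img"],"red",amin=30): print(b,np.round(plane(d,b[0],.013),4))
E
```

```text
0.1 [[0.001, -0.947, -0.322, 0.083], [1.0, 0.0, 0.001, 0.001], [-0.001, -0.322, 0.947, -0.069], [0.0, 0.0, 0.0, 1.0]] 303.8299112032223
pos [0.195  0.4872 0.3032] twist [-0.001 -0.001 -0.787] deg 45.1 | shift before turn [-0.3053 -0.19    0.1034] after turn [-0.0807 -0.3505  0.1032]
```

View pics/w1.png

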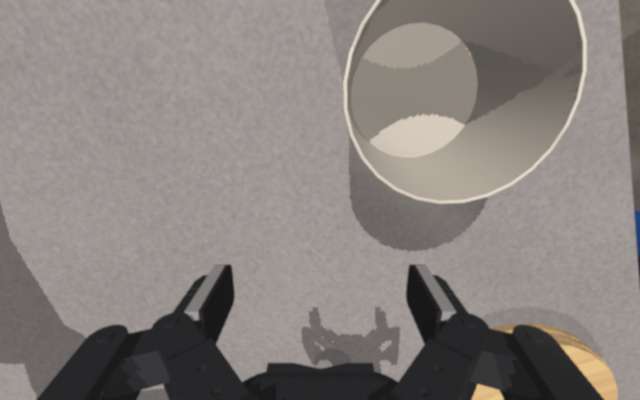

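The picture shows only the bucket and the open fingers, because both moves were refused: each row needs all three keys. I'll resend them.

Emit:
{"api": "carry_out", "payload": {"deltas": [{"twist":[0,0,-0.1125],"xyz":[0,0,0],"jaw":0.085},{"twist":[0,0,-0.1125],"xyz":[0,0,0],"jaw":0.085},{"twist":[0,0,-0.1125],"xyz":[0,0,0],"jaw":0.085},{"twist":[0,0,-0.1125],"xyz":[0,0,0],"jaw":0.085},{"twist":[0,0,-0.1125],"xyz":[0,0,0],"jaw":0.085},{"twist":[0,0,-0.1125],"xyz":[0,0,0],"jaw":0.085},{"twist":[0,0,-0.1125],"xyz":[0,0,0],"jaw":0.085}]}}

```text
t: 0.73
tool_pos: [0.1951, 0.4873, 0.3036]
eef_rot: [-0.0, -0.205, 0.979, -0.0]
contact_force: [-1.3, 0.3, -0.7]
gripper_width: 0.0852
finger_force: 0.0
```

Emit:
{"api": "carry_out", "payload": {"deltas": [{"twist":[0,0,0],"xyz":[-0.0081,-0.035,0.0103],"jaw":0.06},{"twist":[0,0,0],"xyz":[-0.0081,-0.035,0.0103],"jaw":0.06},{"twist":[0,0,0],"xyz":[-0.0081,-0.035,0.0103],"jaw":0.06},{"twist":[0,0,0],"xyz":[-0.0081,-0.035,0.0103],"jaw":0.06},{"twist":[0,0,0],"xyz":[-0.0081,-0.035,0.0103],"jaw":0.06},{"twist":[0,0,0],"xyz":[-0.0081,-0.035,0.0103],"jaw":0.06},{"twist":[0,0,0],"xyz":[-0.0081,-0.035,0.0103],"jaw":0.06},{"twist":[0,0,0],"xyz":[-0.0081,-0.035,0.0103],"jaw":0.06},{"twist":[0,0,0],"xyz":[-0.0081,-0.035,0.0103],"jaw":0.06},{"twist":[0,0,0],"xyz":[-0.0081,-0.035,0.0103],"jaw":0.06}]}}

```text
t: 1.57
tool_pos: [0.4086, 0.1963, 0.2003]
eef_rot: [0.0, -0.202, 0.979, 0.0]
contact_force: [0.3, 0.1, 1.0]
gripper_width: 0.0601
finger_force: 0.0
```

Run:
```python
from h import *
from cell import bot
bot.get_image("wrist")
s=bot.sense();d=bot.get_image("wrist");cv2.imwrite("pics/w2.png",d["img"])
d["view"]=wristview(s,d);plan(s,target(23.3,0),[.4078,.1972,.20])
for b in blobs(d["img"],"red",amin=30): print(b,np.round(plane(d,b[0],.013),4))
```

```text
pos [0.4106 0.192  0.1981] twist [-0.003 -0.003 -0.004] deg 0.3 | shift before turn [ 0.0006  0.0059 -0.0019] after turn [ 0.0005  0.0059 -0.0019]
([327.5, 175.1], 283, [18, 17]) [0.3864 0.1891 0.013 ]
([327.4, 275.6], 196, [16, 14]) [0.4768 0.2284 0.013 ]
```

View pics/w2.png

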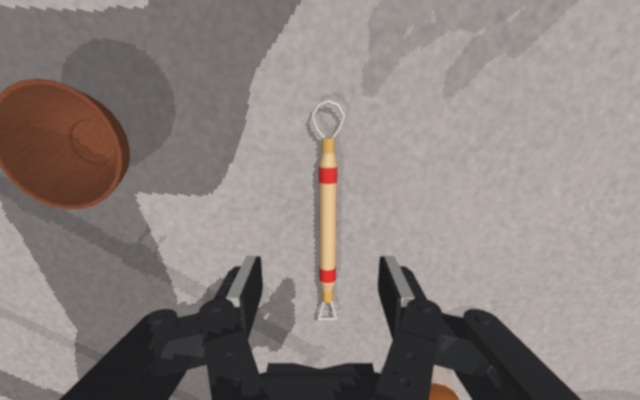

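Run:
```python
from h import *
from cell import bot
plan(bot.sense(),target(23.5,0),[.4078,.1984,.075])
```

```text
pos [0.4092 0.1943 0.1989] twist [-0.001 -0.003 -0.009] deg 0.6 | shift before turn [-0.0007  0.0045  0.1239] after turn [-0.0003  0.0043  0.1239]
```

Emit:
{"api": "carry_out", "payload": {"deltas": [{"twist":[0,0,-0.008],"xyz":[0,0.0015,0.02],"jaw":0.05},{"twist":[0,0,0],"xyz":[0,0,0.025],"jaw":0.05},{"twist":[0,0,0],"xyz":[0,0,0.025],"jaw":0.05},{"twist":[0,0,0],"xyz":[0,0,0.02],"jaw":0.05},{"twist":[0,0,0],"xyz":[0,0,0.015],"jaw":0.05},{"twist":[0,0,0],"xyz":[0,0,0.005],"jaw":0.05},{"twist":[0,0,0],"xyz":[0,0,0],"jaw":0.05},{"twist":[0,0,0],"xyz":[0,0,0],"jaw":0.05},{"twist":[0,0,0],"xyz":[0,0,0],"jaw":0.05}]}}

```text
t: 2.42
tool_pos: [0.408, 0.1999, 0.0923]
eef_rot: [0.001, -0.206, 0.979, 0.0]
contact_force: [0.6, 0.1, 0.6]
gripper_width: 0.0496
finger_force: 0.0
```

Run:
```python
from h import *
from cell import bot
plan(bot.sense(),target(23.5,0),[.4078,.1984,.075])
```

```text
pos [0.408  0.1999 0.0923] twist [0.    0.002 0.005] deg 0.3 | shift before turn [ 0.0008 -0.0013  0.0173] after turn [ 0.0007 -0.0013  0.0173]
```

Good. Next: lower, grip, and lift.

Emit:
{"api": "carry_out", "payload": {"deltas": [{"twist":[0,0,0.004],"xyz":[0.0005,-0.001,0.009],"jaw":0.04},{"twist":[0,0,0],"xyz":[0,0,0.008],"jaw":0.03},{"twist":[0,0,0],"xyz":[0,0,0],"jaw":0.03},{"twist":[0,0,0],"xyz":[0,0,0],"jaw":0.01},{"twist":[0,0,0],"xyz":[0,0,0],"jaw":0.0},{"twist":[0,0,0],"xyz":[0,0,0],"jaw":0.0},{"twist":[0,0,0],"xyz":[0,0,0],"jaw":0.0},{"twist":[0,0,0],"xyz":[0,0,0],"jaw":0.0}], "newtons": 110}}

```text
t: 3.08
tool_pos: [0.4073, 0.1983, 0.0739]
eef_rot: [0.0, -0.204, 0.979, 0.0]
contact_force: [-0.2, -0.2, 0.6]
gripper_width: 0.0117
finger_force: 107.7
```

Emit:
{"api": "carry_out", "payload": {"deltas": [{"twist":[0,0,0],"xyz":[0,0,-0.01],"jaw":0.0},{"twist":[0,0,0],"xyz":[0,0,-0.025],"jaw":0.0},{"twist":[0,0,0],"xyz":[0,0,-0.035],"jaw":0.0},{"twist":[0,0,0],"xyz":[0,0,-0.035],"jaw":0.0},{"twist":[0,0,0],"xyz":[0,0,-0.035],"jaw":0.0},{"twist":[0,0,0],"xyz":[0,0,-0.035],"jaw":0.0},{"twist":[0,0,0],"xyz":[0,0,-0.025],"jaw":0.0},{"twist":[0,0,0],"xyz":[0,0,-0.01],"jaw":0.0}]}}

```text
t: 3.75
tool_pos: [0.4079, 0.1986, 0.2892]
eef_rot: [0.004, -0.204, 0.979, 0.001]
contact_force: [0.3, -0.4, 0.0]
gripper_width: 0.0114
finger_force: 107.8
```

```bash
cat > grip.py <<'E'
# tape positions in tool coordinates assuming the handle axis at tool depth zt
from h import *
from cell import bot
import sys
s=bot.sense();d=bot.get_image("wrist");cv2.imwrite(sys.argv[1],d["img"])
d["view"]=np.linalg.inv(d["mount"]);print(s["t"],np.round(s["tool_pos"],4),s["gripper_width"],s["finger_force"])
for b in blobs(d["img"],sys.argv[2],amin=40): print(b,np.round(plane(d,b[0],.0615),4))
E
python3 grip.py pics/g1.png red
python3 - <<'E'
from h import *
from cell import bot
R=target(-10,40)
c=np.array([.640,-.077,.150]); p=c-R.apply([0,0,1])*.0+0
# clip origin + 45 mm out; grasp 26 mm down slope; handle 67 mm ahead of TCP
plan(bot.sense(),R,c+R.apply([.026,0,-.067-.045]))
print(R.as_matrix().round(3).tolist())
E
```

```text
3.75 [0.4079 0.1986 0.2892] 0.01141915675699037 107.80668139457703
([320.5, 237.5], 868, [32, 32]) [0.022  0.0011 0.0615]
pos [0.4081 0.1986 0.2889] twist [ 0.206 -0.67   0.56 ] deg 51.4 | shift before turn [-0.0255 -0.2945  0.0701] after turn [-0.0964 -0.2311  0.172 ]
[[-0.754, 0.174, 0.633], [0.133, 0.985, -0.112], [-0.643, -0.0, -0.766]]
```

View pics/g1.png

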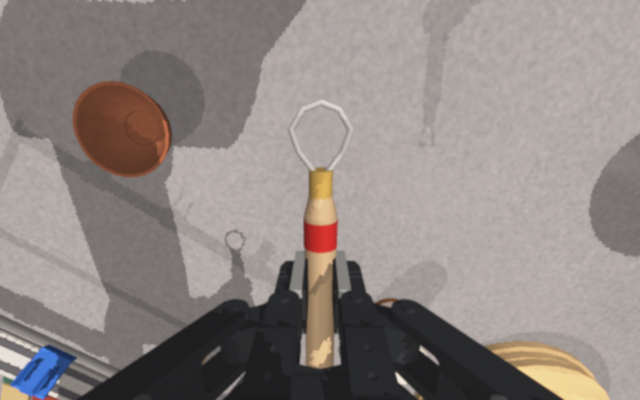

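The tool is held centred and straight: the red tape is at (320,237) and the loop at (320,130). I'll turn to the rack attitude and stop beside the red clip for a look.

Emit:
{"api": "carry_out", "payload": {"deltas": [{"twist":[0.0258,-0.0838,0.07],"xyz":[0,0,0],"jaw":0.0},{"twist":[0.0258,-0.0838,0.07],"xyz":[0,0,0],"jaw":0.0},{"twist":[0.0258,-0.0838,0.07],"xyz":[0,0,0],"jaw":0.0},{"twist":[0.0258,-0.0838,0.07],"xyz":[0,0,0],"jaw":0.0},{"twist":[0.0258,-0.0838,0.07],"xyz":[0,0,0],"jaw":0.0},{"twist":[0.0258,-0.0838,0.07],"xyz":[0,0,0],"jaw":0.0},{"twist":[0.0258,-0.0838,0.07],"xyz":[0,0,0],"jaw":0.0},{"twist":[0.0258,-0.0838,0.07],"xyz":[0,0,0],"jaw":0.0}]}}

```text
t: 4.47
tool_pos: [0.4068, 0.198, 0.2821]
eef_rot: [0.339, 0.082, 0.937, -0.032]
contact_force: [-0.2, -0.4, -0.8]
gripper_width: 0.0117
finger_force: 108.0
```

Emit:
{"api": "carry_out", "payload": {"deltas": [{"twist":[0,0,0],"xyz":[-0.0137,-0.0216,0.0196],"jaw":0.0},{"twist":[0,0,0],"xyz":[-0.0137,-0.0216,0.0196],"jaw":0.0},{"twist":[0,0,0],"xyz":[-0.0137,-0.0216,0.0196],"jaw":0.0},{"twist":[0,0,0],"xyz":[-0.0137,-0.0216,0.0196],"jaw":0.0},{"twist":[0,0,0],"xyz":[-0.0137,-0.0216,0.0196],"jaw":0.0},{"twist":[0,0,0],"xyz":[-0.0137,-0.0216,0.0196],"jaw":0.0},{"twist":[0,0,0],"xyz":[-0.0137,-0.0216,0.0196],"jaw":0.0},{"twist":[0,0,0],"xyz":[0,0,0],"jaw":0.0},{"twist":[0,0,0],"xyz":[0,0,0],"jaw":0.0},{"twist":[0,0,0],"xyz":[0,0,0],"jaw":0.0}]}}

```text
t: 5.3
tool_pos: [0.5393, 0.0213, 0.2385]
eef_rot: [0.336, 0.081, 0.938, -0.032]
contact_force: [-1.0, -0.4, -0.9]
gripper_width: 0.0116
finger_force: 108.1
```

```bash
python3 grip.py pics/g2.png red
python3 - <<'E'
from h import *
from cell import bot
plan(bot.sense(),target(-10,40),[0.64,-.077,.15])
E
```

```text
5.3 [0.5393 0.0213 0.2385] 0.011613770580987434 108.1010377407074
([217.7, 244.5], 1899, [45, 50]) [ 0.019  -0.048   0.0615]
([320.0, 237.3], 897, [33, 32]) [0.0227 0.0008 0.0615]
pos [0.5393 0.0218 0.2391] twist [-0.003 -0.008  0.003] deg 0.5 | shift before turn [-0.0326 -0.0795  0.143 ] after turn [-0.0318 -0.0798  0.143 ]
```

View pics/g2.png

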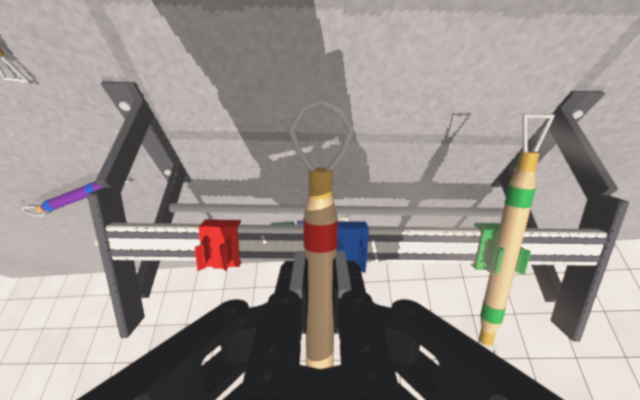

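Clear view: the red clip is at (218,244), the blue one is behind the held tool at (352,245), the green tool at (508,250), and the rail runs nearly level across rows 228-260. I'll get the edges.

```bash
cat > edges.py <<'E'
from h import *
import sys
from cell import bot
def rows(img,col,box):
    h=cv2.cvtColor(img,cv2.COLOR_BGR2HSV);m=np.zeros(img.shape[:2],np.uint8)
    for a,b in HUE[col]: m|=cv2.inRange(h,(a,110,40),(b,255,255))
    m[:, :box[0]]=0;m[:,box[1]:]=0
    return [(v,int(np.where(m[v])[0].min()),int(np.where(m[v])[0].max())) for v in range(box[2],box[3]) if m[v].sum()>255*4]
E
python3 - <<'E'
from edges import *
im=cv2.imread("pics/g2.png");print(rows(im,"red",(190,250,210,280)))
g=cv2.cvtColor(im,cv2.COLOR_BGR2GRAY)
for u in (130,160,185,255,275,400,430,460,560): print(u,g[216:272,u].tolist())
E
```

```text
[(220, 205, 235), (221, 204, 239), (222, 203, 239), (223, 202, 239), (224, 201, 238), (225, 199, 238), (226, 198, 237), (227, 198, 237), (228, 199, 236), (229, 199, 236), (230, 199, 237), (231, 199, 237), (232, 199, 237), (233, 199, 237), (234, 199, 237), (235, 199, 237), (236, 199, 237), (237, 199, 237), (238, 199, 238), (239, 200, 237), (240, 200, 237), (241, 200, 237), (242, 201, 237), (243, 201, 237), (244, 201, 238), (245, 200, 238), (246, 197, 238), (247, 195, 238), (248, 195, 238), (249, 195, 238), (250, 195, 238), (251, 195, 238), (252, 195, 239), (253, 195, 239), (254, 195, 239), (255, 195, 239), (256, 195, 239), (257, 196, 239), (258, 196, 239), (259, 196, 239), (260, 196, 239), (261, 196, 239), (262, 196, 240), (263, 196, 239), (264, 197, 239), (265, 197, 238), (266, 197, 236), (267, 197, 227), (268, 197, 226), (269, 197, 226)]
130 [177, 180, 183, 184, 182, 176, 159, 134, 123, 138, 176, 214, 231, 237, 232, 193, 131, 115, 117, 116, 115, 124, 166, 222, 238, 239, 237, 237, 238, 238, 238, 234, 217, 167, 126, 116, 117, 117, 118, 131, 178, 222, 229, 201, 130, 73, 57, 56, 56, 55,
[... 1565 characters left out ...]
 233, 233, 234, 235, 236, 236, 230, 190, 136, 121, 122, 122, 122, 154, 218, 237, 238, 233, 230, 230, 230, 229, 229, 229, 229, 229]
460 [167, 175, 171, 155, 141, 135, 135, 139, 146, 161, 167, 153, 138, 141, 165, 198, 221, 230, 227, 195, 149, 137, 138, 137, 136, 146, 183, 222, 234, 235, 233, 232, 233, 233, 233, 233, 225, 190, 147, 134, 132, 132, 132, 143, 183, 222, 230, 222, 211, 204, 200, 199, 202, 205, 210, 215]
560 [179, 180, 182, 181, 179, 181, 183, 183, 183, 182, 182, 178, 157, 129, 125, 151, 188, 213, 225, 214, 168, 131, 119, 119, 119, 119, 120, 153, 216, 237, 239, 239, 240, 240, 240, 240, 238, 231, 194, 136, 118, 119, 120, 120, 133, 179, 225, 235, 233, 231, 231, 231, 231, 230, 229, 218]
```

Run:
```python
from h import *
from cell import bot
d=bot.get_image("wrist");d["view"]=np.linalg.inv(d["mount"]);print(d["cx"],d["cy"])
f=lambda u,v,z: np.round(plane(d,(u,v),z),4)
for zo in(.140,.143,.146):
    print(zo,"slider mid y",f(218,234,zo+.010),"front/back x",f(220,221.5,zo+.010),"lips: near",f(217,246,zo-.010),"far",f(212,269,zo-.010))
    print("  rail strip edges",f(185,239,zo+.014),f(185,249.5,zo+.014),"rail outer",f(185,225.5,zo+.014),f(185,262,zo+.014), f(130,238.2,zo+.014),f(560,243.4,zo+.014))
print("handle: tape",f(320,237.4,.061),"near",f(320,300,.058),"tape sides",f(304,237.4,.067),f(337,237.4,.067))
s=bot.sense();plan(s,target(-10.6,40),[.64,-.077,.15]);print(np.round(rot(s["eef_rot"]).as_matrix(),4).tolist())
```

```text
319.80253066464536 204.8961659086298
0.14 slider mid y [-0.0155 -0.0795  0.15  ] front/back x [-0.0049 -0.0768  0.15  ] lips: near [-0.016 -0.074  0.13 ] far [-0.035  -0.0798  0.13  ]
  rail strip edges [-0.0217 -0.1081  0.154 ] [-0.0311 -0.1094  0.154 ] rail outer [-0.0099 -0.1064  0.154 ] [-0.0427 -0.1111  0.154 ] [-0.0209 -0.1523  0.154 ] [-0.0258  0.1963  0.154 ]
0.143 slider mid y [-0.0168 -0.0806  0.153 ] front/back x [-0.0061 -0.0778  0.153 ] lips: near [-0.0175 -0.0751  0.133 ] far [-0.0368 -0.081   0.133 ]
  rail strip edges [-0.0231 -0.1095  0.157 ] [-0.0326 -0.1109  0.157 ] rail outer [-0.0111 -0.1078  0.157 ] [-0.0443 -0.1126  0.157 ] [-0.0223 -0.1544  0.157 ] [-0.0273  0.1989  0.157 ]
0.146 slider mid y [-0.0182 -0.0817  0.156 ] front/back x [-0.0073 -0.0789  0.156 ] lips: near [-0.019  -0.0762  0.136 ] far [-0.0386 -0.0822  0.136 ]
  rail strip edges [-0.0245 -0.111   0.16  ] [-0.0342 -0.1124  0.16  ] rail outer [-0.0124 -0.1093  0.16  ] [-0.046  -0.1141  0.16  ] [-0.0237 -0.1565  0.16  ] [-0.0288  0.2015  0.16  ]
handle: tape [0.0229 0.0008 0.061 ] near [-0.0098  0.0008  0.058 ] tape sides [ 0.0201 -0.007   0.067 ] [0.0201 0.0092 0.067 ]
pos [0.5394 0.0221 0.2396] twist [ 0.004 -0.007  0.012] deg 0.8 | shift before turn [-0.0322 -0.0799  0.1434] after turn [-0.0321 -0.0789  0.1439]
[[-0.7595, 0.1723, 0.6273], [0.1301, 0.985, -0.1131], [-0.6374, -0.0043, -0.7705]]
```

Emit:
{"api": "carry_out", "payload": {"deltas": [{"twist":[0.004,-0.007,0.012],"xyz":[-0.0015,-0.0196,0],"jaw":0.0},{"twist":[0,0,0],"xyz":[0,-0.02,0],"jaw":0.0},{"twist":[0,0,0],"xyz":[0,-0.02,0],"jaw":0.0},{"twist":[0,0,0],"xyz":[0,-0.02,0.005],"jaw":0.0},{"twist":[0,0,0],"xyz":[0,0,0.015],"jaw":0.0},{"twist":[0,0,0],"xyz":[0,0,0.015],"jaw":0.0},{"twist":[0,0,0],"xyz":[0,0,0.01],"jaw":0.0},{"twist":[0,0,0],"xyz":[0,0,0],"jaw":0.0},{"twist":[0,0,0],"xyz":[0,0,0],"jaw":0.0},{"twist":[0,0,0],"xyz":[0,0,0],"jaw":0.0}]}}

```text
t: 6.23
tool_pos: [0.5549, -0.0619, 0.2074]
eef_rot: [0.341, 0.087, 0.935, -0.032]
contact_force: [0.1, -0.2, 0.1]
gripper_width: 0.0118
finger_force: 108.2
```

```bash
python3 grip.py pics/g3.png red
python3 - <<'E'
from edges import *
s=bot.sense();R0=rot(s["eef_rot"])
print("clip in tool", np.round(R0.inv().apply(np.array([.5394,.0221,.2396])+np.array([[-0.7595, 0.1723, 0.6273], [0.1301, 0.985, -0.1131], [-0.6374, -0.0043, -0.7705]])@np.array([-.0275,-.0795,.140])-s["tool_pos"]),4))
plan(s,target(-10.6,40),[.64,-.077,.15])
im=cv2.imread("pics/g3.png");print(rows(im,"red",(240,400,200,300))[::2])
E
```

```text
6.2333 [ 0.5549 -0.0619  0.2074] 0.011818623088104706 108.16142678260803
([320.1, 238.5], 1042, [46, 31]) [0.0221 0.0009 0.0615]
clip in tool [-0.0242  0.0013  0.0963]
pos [ 0.555  -0.0621  0.2076] twist [ 0.     0.002 -0.001] deg 0.1 | shift before turn [-0.0289  0.001   0.0997] after turn [-0.0291  0.001   0.0997]
[(223, 304, 336), (225, 304, 336), (227, 304, 336), (229, 304, 336), (231, 304, 336), (233, 304, 336), (235, 304, 336), (237, 300, 340), (239, 299, 341), (241, 298, 341), (243, 298, 342), (245, 297, 342), (247, 297, 342), (249, 297, 342), (251, 311, 329)]
```

View pics/g3.png

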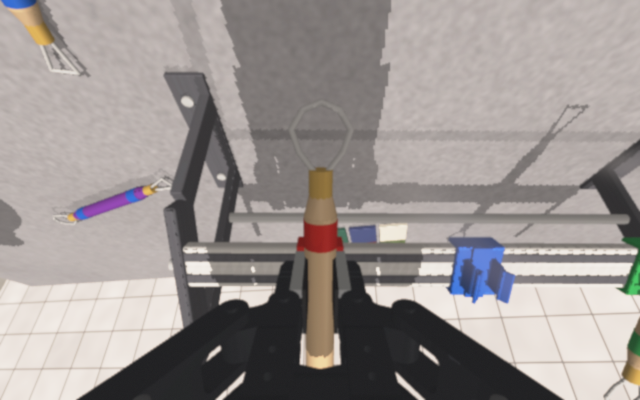

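The slider edges (297–342) and handle (304–336) share a centre at column 320, so they are aligned. Pressing now.

Emit:
{"api": "carry_out", "payload": {"deltas": [{"twist":[0,0,0],"xyz":[0.002,0,0.007],"jaw":0.0},{"twist":[0,0,0],"xyz":[0,0,0.006],"jaw":0.0},{"twist":[0,0,0],"xyz":[0,0,0.003],"jaw":0.0},{"twist":[0,0,0],"xyz":[0,0,0.003],"jaw":0.0},{"twist":[0,0,0],"xyz":[0,0,0.002],"jaw":0.0},{"twist":[0,0,0],"xyz":[0,0,0],"jaw":0.0}], "newtons": 120}}

```text
t: 6.78
tool_pos: [0.5653, -0.0643, 0.1868]
eef_rot: [0.337, 0.088, 0.937, -0.031]
contact_force: [-17.4, 3.0, 3.5]
gripper_width: 0.0001
finger_force: 16.4
```

Emit:
{"api": "carry_out", "payload": {"deltas": [{"twist":[0,0,0],"xyz":[0,0,0.002],"jaw":0.0},{"twist":[0,0,0],"xyz":[0,0,0.002],"jaw":0.0},{"twist":[0,0,0],"xyz":[0,0,0],"jaw":0.0}]}}

```text
t: 7.03
tool_pos: [0.5675, -0.0649, 0.1835]
eef_rot: [0.337, 0.088, 0.937, -0.031]
contact_force: [-11.0, 2.7, -0.8]
gripper_width: 0.0003
finger_force: 14.2
```

Emit:
{"api": "carry_out", "payload": {"deltas": [{"twist":[0,0,0],"xyz":[0,0,0.002],"jaw":0.0},{"twist":[0,0,0],"xyz":[0,0,0.002],"jaw":0.0},{"twist":[0,0,0],"xyz":[0,0,0],"jaw":0.0}]}}

```text
t: 7.28
tool_pos: [0.5693, -0.065, 0.1807]
eef_rot: [0.336, 0.087, 0.937, -0.031]
contact_force: [-33.5, 7.4, 12.0]
gripper_width: 0.0
finger_force: 29.6
```

```bash
python3 grip.py pics/g4.png red
python3 - <<'E'
from edges import *
s=bot.sense();R0=rot(s["eef_rot"])
print("F tool",np.round(R0.inv().apply(s["contact_force"]),1),np.round(R0.inv().apply(s["ft_torque"]),2),"clip in tool", np.round(R0.inv().apply(np.array([.5394,.0221,.2396])+np.array([[-0.7595, 0.1723, 0.6273], [0.1301, 0.985, -0.1131], [-0.6374, -0.0043, -0.7705]])@np.array([-.0275,-.0795,.140])-s["tool_pos"]),4))
plan(s,target(-10.6,40),[.64,-.077,.15])
E
```

```text
7.2833 [ 0.5693 -0.065   0.1807] 3.0433316651882342e-05 29.628816917538643
([367.8, 263.0], 243, [24, 11]) [0.009  0.0242 0.0615]
F tool [ 18.2   0.  -31. ] [-0.12  3.03  0.05] clip in tool [-0.0312  0.0016  0.0659]
pos [ 0.5693 -0.065   0.1806] twist [-0.    -0.009 -0.001] deg 0.5 | shift before turn [-0.0358  0.0013  0.0692] after turn [-0.0352  0.0012  0.0696]
```

The grip slipped off: the opening reads 0. I'll make one composite picture (scene, top and wrist).

Run:
```python
from h import *
from cell import bot
S=bot.get_image("scene")["img"];T=bot.get_image("top")["img"];cv2.imwrite("pics/s5.png",S);cv2.imwrite("pics/t5.png",T)
W=cv2.imread("pics/g4.png")
a=cv2.resize(S[140:290,190:390],(400,300),interpolation=cv2.INTER_CUBIC)
b=cv2.resize(T[110:230,260:420],(400,300),interpolation=cv2.INTER_CUBIC)
c=cv2.resize(W[100:400,100:540],(440,300))
o=np.zeros((600,800,3),np.uint8);o[:300,:400]=a;o[:300,400:]=b;o[300:,:440]=c
cv2.imwrite("pics/comp5.png",o)
```

```text
(no output)
```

View pics/comp5.png

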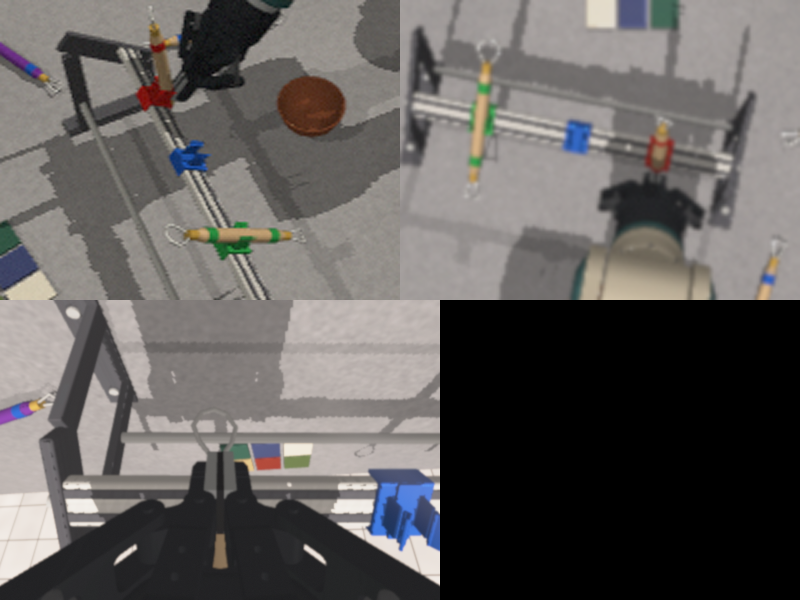

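The red tool has pitched up steeply in the clip. I'll triangulate its pose before retracting.

Run:
```python
from h import *
from cell import bot
S=pickle.load(open("scene0.pkl","rb"));T=pickle.load(open("top0.pkl","rb"))
s=cv2.imread("pics/s5.png");t=cv2.imread("pics/t5.png")
for n,im,box in(("s",s,(240,130,310,220)),("t",t,(340,150,390,200))):
    print(n,[b for b in blobs(im,"red",smin=110,vmin=40) if box[0]<b[0][0]<box[2] and box[1]<b[0][1]<box[3]])
    h=cv2.cvtColor(im,cv2.COLOR_BGR2HSV);m=cv2.inRange(h,(7,60,60),(25,255,255));m[:box[1]]=0;m[box[3]:]=0;m[:,:box[0]]=0;m[:,box[2]:]=0
    nn,_,st,c=cv2.connectedComponentsWithStats(m);print(n,"wood",[(st[i].tolist(),c[i].round(1).tolist()) for i in range(1,nn) if st[i,4]>5])
x=np.hstack([cv2.resize(s[135:215,225:305],(400,400),interpolation=cv2.INTER_CUBIC),cv2.resize(t[145:185,345:385],(400,400),interpolation=cv2.INTER_CUBIC)]);cv2.imwrite("pics/z5.png",x)
```

```text
s [([268.7, 163.4], 25, [8, 5]), ([266.7, 187.6], 181, [20, 18])]
s wood [([264, 151, 15, 13, 93], [269.7, 158.0]), ([266, 165, 11, 21, 130], [271.0, 174.9])]
t [([363.2, 171.1], 60, [11, 14])]
t wood [([361, 159, 7, 8, 37], [364.3, 162.9]), ([360, 168, 7, 10, 53], [363.1, 171.9])]
```

Run:
```python
from h import *
from cell import bot
S=pickle.load(open("scene0.pkl","rb"));T=pickle.load(open("top0.pkl","rb"))
p,e=tri(ray(S,(268.7,163.4)),ray(T,(363.8,167.3)));print("uppertape",p.round(4),np.round(e,4))
R=target(-10.6,40);clip=np.array([.5394,.0221,.2396])+np.array([[-0.7595, 0.1723, 0.6273], [0.1301, 0.985, -0.1131], [-0.6374, -0.0043, -0.7705]])@np.array([-.0275,-.0795,.140])
print("clip",clip.round(4)); up=R.as_matrix()@np.diag([-1,1,-1]) # clip frame x up slope,y,z out
print("tape in clip frame",(up.T@(p-clip)).round(4))
s=bot.sense();r=rot(s["eef_rot"])
print("tips in clip",(up.T@(s["tool_pos"]+r.apply([0,0,.073])-clip)).round(4))
# where does the line of the handle pass (scene lower wood end) in clip's xz plane
for d,uv in((S,(273,184)),(S,(271,175)),(T,(363,172)),(T,(362.5,177)),(T,(364.5,160))):
    o,v=ray(d,uv);o=up.T@(o-clip);v=up.T@v;q=o-v*o[1]/v[1] if abs(v[1])>.3 else None
    if q is None:
        print("T ray: x at z=0,.03,.06",[(o+v*(z-o[2])/v[2]).round(4).tolist() for z in(0,.03,.06)])
    else: print("S hit y=0",q.round(4))
```

```text
uppertape [ 0.6295 -0.0721  0.2317] [0.0014 0.0014]
clip [ 0.6344 -0.0756  0.1496]
tape in clip frame [0.0486 0.0026 0.0664]
tips in clip [-0.0312 -0.0016 -0.0068]
S hit y=0 [-0.0076  0.      0.0063]
S hit y=0 [0.0178 0.     0.0327]
T ray: x at z=0,.03,.06 [[0.001, -0.0006, 0.0], [0.0152, 0.0009, 0.03], [0.0294, 0.0024, 0.06]]
T ray: x at z=0,.03,.06 [[-0.0159, -0.0024, 0.0], [-0.0012, -0.0009, 0.03], [0.0135, 0.0007, 0.06]]
T ray: x at z=0,.03,.06 [[0.0407, 0.0027, 0.0], [0.0538, 0.0041, 0.03], [0.0669, 0.0055, 0.06]]
```

The tool is wedged diagonally across the jaws:
- Its axis runs through clip-frame (-8,+6) mm, at about 47° to the slope.
- The upper tape is at (49,66) mm.

I'll back the closed fingers off straight outwards and see if it stays.

Emit:
{"api": "carry_out", "payload": {"deltas": [{"twist":[0,0,0],"xyz":[0,0,-0.003],"jaw":0.0},{"twist":[0,0,0],"xyz":[0,0,-0.004],"jaw":0.0},{"twist":[0,0,0],"xyz":[0,0,-0.01],"jaw":0.0},{"twist":[0,0,0],"xyz":[0.01,0,-0.02],"jaw":0.0},{"twist":[0,0,0],"xyz":[0.01,0,-0.03],"jaw":0.0},{"twist":[0,0,0],"xyz":[0.01,0,-0.03],"jaw":0.0},{"twist":[0,0,0],"xyz":[0.01,0,-0.02],"jaw":0.0},{"twist":[0,0,0],"xyz":[0,0,0],"jaw":0.0},{"twist":[0,0,0],"xyz":[0,0,0],"jaw":0.0}]}}

```text
t: 8.18
tool_pos: [0.4678, -0.0463, 0.2482]
eef_rot: [0.342, 0.087, 0.935, -0.032]
contact_force: [0.6, 0.1, -0.0]
gripper_width: 0.0
finger_force: 0.0
```

```bash
cat > look.py <<'E'
# red/blue blobs + wood blobs in scene, top, wrist near the clips
from h import *
from cell import bot
import sys
tag,col=sys.argv[1:3]
bx=dict(scene=(190,100,400,300),top=(230,110,420,280),wrist=(0,0,640,400))
st=bot.sense();pickle.dump(st,open(tag+"_st.pkl","wb"));print(st["t"],st["tool_pos"].round(4) if hasattr(st["tool_pos"],"round") else st["tool_pos"])
for n,b in bx.items():
    im=bot.get_image(n)["img"];cv2.imwrite(f"pics/{tag}_{n}.png",im)
    print(n,col,[x for x in blobs(im,col,smin=110,vmin=40,amin=8 if n!="wrist" else 40) if b[0]<x[0][0]<b[2] and b[1]<x[0][1]<b[3]])
    h=cv2.cvtColor(im,cv2.COLOR_BGR2HSV);m=cv2.inRange(h,(8,60,90),(25,255,255))
    nn,_,q,c=cv2.connectedComponentsWithStats(m);print("  wood",[(q[i].tolist(),c[i].round(1).tolist()) for i in range(1,nn) if q[i,4]>25 and b[0]<c[i][0]<b[2] and b[1]<c[i][1]<b[3]])
E
python3 look.py a red
```

```text
8.1833 [ 0.4678 -0.0463  0.2482]
scene red [([249.0, 171.5], 30, [7, 9]), ([267.4, 187.9], 173, [21, 14])]
  wood [([284, 150, 27, 11, 139], [296.6, 155.3]), ([270, 158, 9, 6, 33], [274.4, 160.7]), ([237, 164, 12, 9, 60], [243.0, 168.0]), ([250, 169, 25, 16, 156], [261.6, 177.3]), ([328, 178, 36, 28, 577], [347.3, 190.9]), ([282, 254, 12, 7, 66], [288.2, 257.0]), ([299, 254, 26, 7, 151], [311.5, 256.7]), ([330, 255, 6, 5, 26], [332.5, 257.1])]
top red [([368.5, 151.2], 22, [6, 5]), ([362.9, 172.9], 69, [12, 15])]
  wood [([291, 134, 6, 9, 40], [293.9, 138.3]), ([367, 141, 6, 9, 45], [370.0, 145.3]), ([288, 148, 8, 25, 108], [291.4, 159.6]), ([361, 153, 10, 23, 122], [365.3, 163.9]), ([397, 224, 11, 23, 109], [402.4, 235.2]), ([324, 226, 16, 27, 301], [332.0, 238.1]), ([394, 252, 6, 8, 28], [396.1, 255.3])]
wrist red [([309.6, 246.4], 115, [10, 17]), ([332.2, 247.9], 125, [9, 22]), ([319.9, 367.2], 52, [17, 5])]
  wood [([71, 0, 56, 77, 1795], [100.2, 35.9]), ([304, 0, 142, 45, 4372], [372.6, 17.5]), ([119, 88, 21, 23, 264], [130.8, 99.4]), ([563, 186, 27, 29, 516], [577.4, 200.7]), ([181, 197, 12, 9, 66], [186.1, 201.4]), ([116, 219, 7, 7, 35], [118.8, 222.6]), ([538, 228, 42, 83, 1501], [558.7, 268.0]), ([314, 232, 22, 20, 250], [321.3, 242.0]), ([532, 319, 19, 23, 254], [539.3, 330.3]), ([313, 333, 15, 34, 402], [319.8, 350.7])]
```

```bash
cat >> h.py <<'E'
RB=np.array([[-0.7595,0.1723,0.6273],[0.1301,0.985,-0.1131],[-0.6374,-0.0043,-0.7705]])
CLIP=dict(red=np.array([.5394,.0221,.2396])+RB@np.array([-.0275,-.0795,.140]))
UP=target(-10.6,40).as_matrix()@np.diag([-1,1,-1])
def toclip(p,c="red"): return (UP.T@(np.array(p)-CLIP[c])).round(4)
E
python3 - <<'E'
from h import *
S=pickle.load(open("scene0.pkl","rb"));T=pickle.load(open("top0.pkl","rb"))
p,e=tri(ray(S,(249,171.5)),ray(T,(368.5,151.2)));print("uppertape",toclip(p),np.round(e,4))
p,e=tri(ray(S,(243,168)),ray(T,(370,145.3)));print("upper ferrule",toclip(p),np.round(e,4))
for d,uv in((S,(273,184)),(S,(262,178))):
    o,v=ray(d,uv);o=UP.T@(o-CLIP["red"]);v=UP.T@v;print("S y=0",(o-v*o[1]/v[1]).round(4))
E
python3 -c "
import cv2,numpy as np
a=cv2.imread('pics/a_scene.png')[135:215,215:315];w=cv2.imread('pics/a_wrist.png')[180:400,240:400]
cv2.imwrite('pics/a_comp.png',np.hstack([cv2.resize(a,(400,320),interpolation=2),cv2.resize(w,(233,320),interpolation=2)]))"
```

```text
uppertape [ 0.0824 -0.0014  0.0299] [0.0005 0.0005]
upper ferrule [ 0.1034 -0.0017  0.0363] [0.0005 0.0005]
S y=0 [-0.0076  0.      0.0063]
S y=0 [0.0363 0.     0.0189]
```

View pics/a_comp.png

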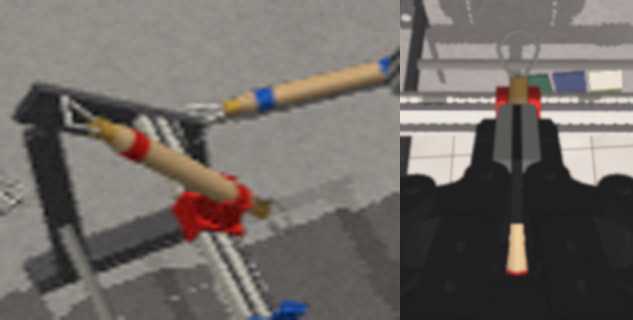

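The comp shows the red tool captured in the red clip by its lower tape, with the upper end about 17° high and its middle about 36 mm too far up. I'll push it flat with closed fingertips just above the jaws, then slide it down.

```bash
cat >> h.py <<'E'
def tip(c,x,y,z,depth=.073,yaw=-10.6,tilt=40):
    from cell import bot
    R=target(yaw,tilt);s=bot.sense()
    print("t",round(float(s["t"]),2),"tip now in clip",toclip(np.array(s["tool_pos"])+rot(s["eef_rot"]).apply([0,0,depth]),c),"F tool",rot(s["eef_rot"]).inv().apply(s["contact_force"]).round(1),"w",round(float(s["gripper_width"]),4))
    plan(s,R,CLIP[c]+UP@np.array([x,y,z])-R.apply([0,0,depth]))
E
python3 -c "
from h import *
tip('red',.025,0,.045)"
```

```text
t 8.33 tip now in clip [-0.0673 -0.0019  0.1095] F tool [-0.   0.4  0.5] w -0.0
pos [ 0.4681 -0.0464  0.2462] twist [-0.001 -0.001 -0.001] deg 0.1 | shift before turn [-0.0923  0.002   0.0645] after turn [-0.0922  0.0019  0.0645]
```

Emit:
{"api": "carry_out", "payload": {"deltas": [{"twist":[0,0,0],"xyz":[-0.02,0.002,0],"jaw":0.0},{"twist":[0,0,0],"xyz":[-0.03,0,0.005],"jaw":0.0},{"twist":[0,0,0],"xyz":[-0.03,0,0.015],"jaw":0.0},{"twist":[0,0,0],"xyz":[-0.012,0,0.02],"jaw":0.0},{"twist":[0,0,0],"xyz":[0,0,0.015],"jaw":0.0},{"twist":[0,0,0],"xyz":[0,0,0.01],"jaw":0.0},{"twist":[0,0,0],"xyz":[0,0,0],"jaw":0.0},{"twist":[0,0,0],"xyz":[0,0,0],"jaw":0.0},{"twist":[0,0,0],"xyz":[0,0,0],"jaw":0.0}]}}

```text
t: 9.08
tool_pos: [0.5785, -0.0651, 0.2563]
eef_rot: [0.341, 0.088, 0.936, -0.032]
contact_force: [-0.6, -0.4, 0.3]
gripper_width: 0.0
finger_force: 0.0
```

```bash
python3 -c "
from h import *
tip('red',.025,0,.015)"
```

```text
t 9.08 tip now in clip [0.025  0.     0.0453] F tool [ 0.2 -0.6 -0.6] w 0.0
pos [ 0.5785 -0.0651  0.2563] twist [-0.001  0.    -0.001] deg 0.1 | shift before turn [ 0.     -0.      0.0303] after turn [ 0.     -0.0001  0.0303]
```

Emit:
{"api": "carry_out", "payload": {"deltas": [{"twist":[0,0,0],"xyz":[0,0,0.01],"jaw":0.0},{"twist":[0,0,0],"xyz":[0,0,0.01],"jaw":0.0},{"twist":[0,0,0],"xyz":[0,0,0.006],"jaw":0.0},{"twist":[0,0,0],"xyz":[0,0,0.003],"jaw":0.0},{"twist":[0,0,0],"xyz":[0,0,0],"jaw":0.0}]}}

```text
t: 9.5
tool_pos: [0.5968, -0.0685, 0.234]
eef_rot: [0.341, 0.088, 0.936, -0.032]
contact_force: [-0.7, -0.5, -0.9]
gripper_width: -0.0001
finger_force: 0.0
```

Emit:
{"api": "carry_out", "payload": {"deltas": [{"twist":[0,0,0],"xyz":[0,0,0.003],"jaw":0.0},{"twist":[0,0,0],"xyz":[0,0,0.003],"jaw":0.0},{"twist":[0,0,0],"xyz":[0,0,0],"jaw":0.0}]}}

```text
t: 9.75
tool_pos: [0.6008, -0.0693, 0.23]
eef_rot: [0.341, 0.087, 0.935, -0.032]
contact_force: [-1.4, -0.9, 1.3]
gripper_width: -0.0
finger_force: 0.5
```

```bash
python3 -c "
from h import *
tip('red',.025,0,.008)"; python3 look.py b red
```

```text
t 9.75 tip now in clip [0.0257 0.     0.0106] F tool [ 0.1 -1.2 -1.8] w -0.0
pos [ 0.6008 -0.0693  0.23  ] twist [-0.001  0.002 -0.001] deg 0.1 | shift before turn [ 0.0005 -0.0001  0.0026] after turn [ 0.0005 -0.0001  0.0026]
9.75 [ 0.6008 -0.0693  0.23  ]
scene red [([241.8, 179.6], 34, [6, 8]), ([268.0, 188.6], 138, [19, 16])]
  wood [([315, 148, 8, 5, 29], [318.3, 150.0]), ([302, 151, 8, 6, 27], [306.0, 153.9]), ([228, 176, 12, 7, 58], [234.5, 178.3]), ([244, 177, 29, 11, 145], [255.5, 182.3]), ([331, 178, 24, 8, 53], [340.0, 181.0]), ([276, 184, 8, 5, 32], [279.4, 186.2]), ([336, 186, 22, 12, 104], [346.0, 192.3]), ([339, 199, 22, 7, 41], [347.4, 203.0]), ([282, 254, 12, 7, 66], [288.2, 257.0]), ([299, 254, 26, 7, 152], [311.5, 256.7]), ([330, 255, 6, 5, 27], [332.4, 257.1])]
top red [([369.2, 146.1], 23, [6, 5])]
  wood [([291, 134, 6, 9, 40], [293.9, 138.3]), ([367, 135, 7, 10, 47], [370.4, 139.5]), ([288, 148, 8, 24, 107], [291.4, 159.5]), ([364, 148, 8, 16, 74], [367.0, 155.5]), ([397, 224, 11, 23, 109], [402.4, 235.2]), ([324, 227, 8, 21, 73], [327.3, 237.0]), ([335, 226, 19, 27, 299], [343.9, 240.1]), ([394, 252, 6, 8, 28], [396.1, 255.3])]
wrist red [([317.2, 202.0], 2434, [55, 67]), ([366.6, 228.8], 119, [24, 7]), ([319.7, 359.7], 279, [17, 21])]
  wood [([302, 139, 31, 53, 1271], [317.4, 167.1]), ([126, 142, 12, 13, 108], [132.1, 148.7]), ([48, 180, 11, 9, 63], [52.0, 184.5]), ([303, 218, 32, 43, 896], [317.1, 235.8]), ([342, 225, 11, 10, 82], [347.2, 229.7]), ([314, 334, 12, 17, 181], [319.5, 342.3])]
```

```bash
cat > pose.py <<'E'
# python3 pose.py clip u v(scene tape) u v(top tape) u v(scene other end) : line of the handle in the clip frame
from h import *
import sys
c=sys.argv[1];a=list(map(float,sys.argv[2:]))
S=pickle.load(open("scene0.pkl","rb"));T=pickle.load(open("top0.pkl","rb"))
p,e=tri(ray(S,a[:2]),ray(T,a[2:4]));p=toclip(p,c);print("tape",p,np.round(e,4))
for i in range(4,len(a),2):
    o,v=ray(S,a[i:i+2]);o=UP.T@(o-CLIP[c]);v=UP.T@v;q=o-v*(o[1])/v[1]
    d=(p-q)/np.linalg.norm(p-q);print("S y=0",q.round(4),"pitch",np.degrees(np.arctan2(d[2],d[0])).round(1),"mid if p is upper tape",(p-.049*d).round(4),"dist",np.linalg.norm(p-q).round(4))
E
python3 pose.py red 241.8 179.6 369.2 146.1 279.4 186.2 255.5 182.3; python3 pose.py red 234.5 178.3 370.4 139.5
```

```text
tape [ 0.0868 -0.0013  0.003 ] [0.0012 0.0012]
S y=0 [-0.0316  0.      0.0027] pitch 0.1 mid if p is upper tape [ 0.0378 -0.0008  0.0029] dist 0.1184
S y=0 [0.0451 0.     0.0026] pitch 0.6 mid if p is upper tape [0.0378 0.0002 0.0025] dist 0.0417
tape [ 0.1079 -0.0006  0.0038] [0.001 0.001]
```

The tool is now flat in the clip (pitch about 0°, middle at x≈+38 mm). Next I'll grip it above the clip and slide it down.

Emit:
{"api": "carry_out", "payload": {"deltas": [{"twist":[0,0,0],"xyz":[0,0,-0.015],"jaw":0.04},{"twist":[0,0,0],"xyz":[-0.01,0,-0.015],"jaw":0.04},{"twist":[0,0,0],"xyz":[-0.02,0,0],"jaw":0.04},{"twist":[0,0,0],"xyz":[-0.008,0,0.005],"jaw":0.04},{"twist":[0,0,0],"xyz":[0,0,0.015],"jaw":0.04},{"twist":[0,0,0],"xyz":[0,0,0.015],"jaw":0.035},{"twist":[0,0,0],"xyz":[0,0,0.007],"jaw":0.03},{"twist":[0,0,0],"xyz":[0,0,0],"jaw":0.03},{"twist":[0,0,0],"xyz":[0,0,0],"jaw":0.03}]}}

```text
t: 10.65
tool_pos: [0.6365, -0.076, 0.2446]
eef_rot: [0.34, 0.087, 0.936, -0.032]
contact_force: [0.0, -0.0, 0.6]
gripper_width: 0.0299
finger_force: 0.0
```

```bash
python3 -c "
from h import *
tip('red',.063,0,-.005)"
```

```text
t 10.65 tip now in clip [ 0.0627 -0.     -0.0017] F tool [-0.4 -0.  -0.5] w 0.0299
pos [ 0.6365 -0.076   0.2446] twist [-0.001 -0.    -0.001] deg 0.1 | shift before turn [-0.0003 -0.      0.0033] after turn [-0.0003 -0.      0.0033]
```

Emit:
{"api": "carry_out", "payload": {"deltas": [{"twist":[0,0,0],"xyz":[0,0,0.003],"jaw":0.02},{"twist":[0,0,0],"xyz":[0,0,0],"jaw":0.0},{"twist":[0,0,0],"xyz":[0,0,0],"jaw":0.0},{"twist":[0,0,0],"xyz":[0,0,0],"jaw":0.0},{"twist":[0,0,0],"xyz":[0,0,0],"jaw":0.0}], "newtons": 90}}

```text
t: 11.07
tool_pos: [0.6387, -0.0767, 0.2434]
eef_rot: [0.342, 0.087, 0.935, -0.032]
contact_force: [-0.7, -2.9, 1.0]
gripper_width: 0.0125
finger_force: 88.1
```

Emit:
{"api": "carry_out", "payload": {"deltas": [{"twist":[0,0,0],"xyz":[0.004,0,0],"jaw":0.0},{"twist":[0,0,0],"xyz":[0.005,0,0],"jaw":0.0},{"twist":[0,0,0],"xyz":[0.006,0,0],"jaw":0.0},{"twist":[0,0,0],"xyz":[0.006,0,0],"jaw":0.0},{"twist":[0,0,0],"xyz":[0.006,0,0],"jaw":0.0},{"twist":[0,0,0],"xyz":[0.005,0,0],"jaw":0.0},{"twist":[0,0,0],"xyz":[0.004,0,0],"jaw":0.0},{"twist":[0,0,0],"xyz":[0,0,0],"jaw":0.0},{"twist":[0,0,0],"xyz":[0,0,0],"jaw":0.0}]}}

```text
t: 11.82
tool_pos: [0.6113, -0.0716, 0.2204]
eef_rot: [0.342, 0.088, 0.935, -0.032]
contact_force: [-3.0, -3.8, 7.7]
gripper_width: 0.0125
finger_force: 88.6
```

```bash
python3 -c "
from h import *
tip('red',.026,0,-.005)"; python3 look.py c red
```

```text
t 11.82 tip now in clip [ 0.0278 -0.0004 -0.0037] F tool [-3.2 -4.3 -7.3] w 0.0125
pos [ 0.6113 -0.0716  0.2204] twist [-0.001  0.003 -0.001] deg 0.2 | shift before turn [0.0016 0.0003 0.0013] after turn [0.0016 0.0003 0.0013]
11.8167 [ 0.6113 -0.0716  0.2204]
scene red [([254.3, 182.1], 28, [6, 7]), ([268.3, 189.8], 101, [19, 11]), ([285.0, 186.7], 24, [6, 6])]
  wood [([315, 148, 8, 5, 28], [318.1, 150.0]), ([241, 179, 12, 7, 59], [247.2, 181.3]), ([272, 183, 12, 7, 50], [278.5, 185.6]), ([336, 186, 14, 11, 84], [342.1, 191.3]), ([352, 186, 11, 19, 27], [359.4, 196.1]), ([342, 197, 15, 6, 47], [349.1, 199.4]), ([282, 254, 12, 7, 66], [288.2, 257.0]), ([299, 254, 26, 7, 151], [311.6, 256.7]), ([330, 255, 6, 5, 26], [332.5, 257.1])]
top red [([366.0, 157.3], 18, [5, 4])]
  wood [([291, 134, 6, 9, 40], [293.9, 138.3]), ([364, 146, 7, 10, 42], [367.4, 151.1]), ([288, 148, 8, 25, 108], [291.4, 159.6]), ([363, 160, 6, 11, 41], [364.8, 164.5]), ([335, 225, 19, 28, 329], [344.1, 238.6]), ([397, 224, 11, 23, 109], [402.4, 235.2]), ([324, 226, 8, 21, 66], [327.6, 236.4]), ([394, 252, 6, 8, 28], [396.1, 255.3])]
wrist red [([317.8, 127.3], 1280, [38, 36]), ([296.6, 207.3], 1050, [18, 75]), ([340.4, 207.2], 912, [16, 74]), ([320.0, 321.0], 619, [29, 26])]
  wood [([299, 44, 38, 67, 1939], [317.1, 78.7]), ([300, 144, 37, 168, 4875], [319.1, 221.8]), ([38, 180, 11, 10, 67], [42.2, 185.3]), ([346, 231, 9, 6, 36], [349.4, 233.6]), ([306, 328, 29, 37, 606], [320.9, 347.2])]
```

```bash
python3 pose.py red 254.3 182.1 366 157.3 285 186.7
```

```text
tape [0.0507 0.0007 0.0033] [0.0009 0.0009]
S y=0 [-0.0498  0.      0.0041] pitch -0.5 mid if p is upper tape [0.0017 0.0004 0.0037] dist 0.1005
```

Emit:
{"api": "carry_out", "payload": {"deltas": [{"twist":[0,0,0],"xyz":[0,0,0],"jaw":0.03},{"twist":[0,0,0],"xyz":[0,0,0],"jaw":0.04},{"twist":[0,0,0],"xyz":[0,0,0],"jaw":0.04},{"twist":[0,0,0],"xyz":[0,0,-0.015],"jaw":0.04},{"twist":[0,0,0],"xyz":[0,0,-0.03],"jaw":0.04},{"twist":[0,0,0],"xyz":[0,0,-0.03],"jaw":0.04},{"twist":[0,0,0],"xyz":[0,0,-0.01],"jaw":0.04},{"twist":[0,0,0],"xyz":[0,0,0],"jaw":0.04}]}}

```text
t: 12.63
tool_pos: [0.5576, -0.0608, 0.2869]
eef_rot: [0.343, 0.087, 0.935, -0.032]
contact_force: [-0.3, -0.3, -0.5]
gripper_width: 0.0396
finger_force: 0.0
```

```bash
python3 look.py e red | grep -v wood
python3 - <<'E'
from edges import *
print(rows(cv2.imread("pics/e_wrist.png"),"red",(220,420,100,330))[::4]); s=bot.sense();print(s["q"])
E
```

```text
12.6333 [ 0.5576 -0.0608  0.2869]
scene red [([254.5, 181.9], 30, [6, 7]), ([270.4, 179.9], 16, [7, 3]), ([267.1, 189.5], 120, [18, 11]), ([284.8, 187.0], 24, [6, 7])]
top red [([366.2, 157.4], 19, [5, 5]), ([359.7, 170.6], 34, [4, 13]), ([366.7, 172.0], 25, [4, 12])]
wrist red [([317.7, 119.1], 473, [23, 22]), ([303.6, 173.6], 461, [12, 47]), ([332.2, 173.8], 446, [11, 47]), ([361.2, 209.3], 297, [23, 16]), ([318.0, 249.8], 299, [19, 18])]
[(109, 308, 328), (113, 307, 329), (117, 307, 328), (121, 307, 328), (125, 307, 328), (129, 308, 328), (152, 299, 337), (156, 299, 337), (160, 299, 337), (164, 299, 337), (168, 299, 337), (172, 299, 336), (176, 299, 336), (180, 299, 336), (184, 299, 337), (188, 299, 336), (192, 300, 336), (196, 301, 336), (205, 350, 371), (209, 351, 371), (213, 352, 372), (242, 309, 327), (246, 309, 327), (250, 309, 327), (254, 309, 327), (258, 313, 323)]
[-0.17150855 -0.19494714  1.7746538  -0.01194195  0.86586603 -1.55148176]
```

Red is released and home: handle centre is at column 317.8 between the jaw edges 299 and 336.5, and the pitch is about 0. Next is the blue tool.

Run:
```python
from edges import *
plan(bot.sense(),target(-18.9,0),[.4272,-.2068,.2])
```

```text
pos [ 0.5578 -0.0611  0.2825] twist [0.05  0.695 0.138] deg 40.7 | shift before turn [ 0.1306 -0.1674 -0.0017] after turn [ 0.0764 -0.1802  0.0825]
```

Emit:
{"api": "carry_out", "payload": {"deltas": [{"twist":[0.0083,0.1158,0.023],"xyz":[0,0,0],"jaw":0.05},{"twist":[0.0083,0.1158,0.023],"xyz":[0,0,0],"jaw":0.05},{"twist":[0.0083,0.1158,0.023],"xyz":[0,0,0],"jaw":0.05},{"twist":[0.0083,0.1158,0.023],"xyz":[0,0,0],"jaw":0.05},{"twist":[0.0083,0.1158,0.023],"xyz":[0,0,0],"jaw":0.05},{"twist":[0.0083,0.1158,0.023],"xyz":[0,0,0],"jaw":0.05}]}}

```text
t: 13.28
tool_pos: [0.5582, -0.0612, 0.2827]
eef_rot: [-0.003, 0.165, 0.986, 0.001]
contact_force: [-0.1, -0.3, 0.0]
gripper_width: 0.0501
finger_force: 0.0
```

Emit:
{"api": "carry_out", "payload": {"deltas": [{"twist":[0,0,0],"xyz":[0.0109,-0.0257,0.0118],"jaw":0.05},{"twist":[0,0,0],"xyz":[0.0109,-0.0257,0.0118],"jaw":0.05},{"twist":[0,0,0],"xyz":[0.0109,-0.0257,0.0118],"jaw":0.05},{"twist":[0,0,0],"xyz":[0.0109,-0.0257,0.0118],"jaw":0.05},{"twist":[0,0,0],"xyz":[0.0109,-0.0257,0.0118],"jaw":0.05},{"twist":[0,0,0],"xyz":[0.0109,-0.0257,0.0118],"jaw":0.05},{"twist":[0,0,0],"xyz":[0.0109,-0.0257,0.0118],"jaw":0.05},{"twist":[0,0,0],"xyz":[0,0,0],"jaw":0.05},{"twist":[0,0,0],"xyz":[0,0,0],"jaw":0.05},{"twist":[0,0,0],"xyz":[0,0,0],"jaw":0.05}]}}

```text
t: 14.12
tool_pos: [0.4279, -0.2065, 0.2006]
eef_rot: [0.001, 0.164, 0.986, 0.001]
contact_force: [-0.3, 1.4, 0.0]
gripper_width: 0.05
finger_force: 0.0
```

Run:
```python
from h import *
from cell import bot
s=bot.sense();d=bot.get_image("wrist");cv2.imwrite("pics/w6.png",d["img"]);print(s["t"])
d["view"]=wristview(s,d)
P=[]
for b in blobs(d["img"],"blue",amin=60): p=plane(d,b[0],.013);print(b,np.round(p,4));P.append(p)
for i in range(len(P)):
  for j in range(i):
    v=P[i]-P[j];v*=np.sign(v[0])
    if abs(np.linalg.norm(v)-.098)<.004:
        a=np.arctan2(v[1],v[0]);m=(P[i]+P[j])/2;print("mid",m.round(4),"ang",np.degrees(a).round(1),"len",np.linalg.norm(v).round(4))
        g=m-.030*np.array([np.cos(a),np.sin(a),0]);plan(s,target(np.degrees(a),0),[g[0],g[1],.075])
```

```text
14.1167
([316.0, 177.2], 233, [17, 15]) [ 0.4075 -0.2017  0.013 ]
([316.6, 276.2], 150, [16, 12]) [ 0.5008 -0.2334  0.013 ]
mid [ 0.4541 -0.2176  0.013 ] ang -18.8 len 0.0986
pos [ 0.4279 -0.2065  0.2006] twist [ 0.002  0.001 -0.003] deg 0.2 | shift before turn [ 0.0018 -0.0023  0.1256] after turn [ 0.0016 -0.0021  0.1256]
```

Emit:
{"api": "carry_out", "payload": {"deltas": [{"twist":[0,0,0],"xyz":[0.0015,-0.002,0.02],"jaw":0.05},{"twist":[0,0,0],"xyz":[0,0,0.03],"jaw":0.05},{"twist":[0,0,0],"xyz":[0,0,0.03],"jaw":0.05},{"twist":[0,0,0],"xyz":[0,0,0.025],"jaw":0.05},{"twist":[0,0,0],"xyz":[0,0,0.015],"jaw":0.04},{"twist":[0,0,0],"xyz":[0,0,0.0055],"jaw":0.03},{"twist":[0,0,0],"xyz":[0,0,0],"jaw":0.025},{"twist":[0,0,0],"xyz":[0,0,0],"jaw":0.025}]}}

```text
t: 14.83
tool_pos: [0.4268, -0.2079, 0.0769]
eef_rot: [0.002, 0.164, 0.986, 0.0]
contact_force: [-0.1, 0.1, 0.6]
gripper_width: 0.0256
finger_force: 0.0
```

Emit:
{"api": "carry_out", "payload": {"deltas": [{"twist":[0,0,0],"xyz":[0,0,0],"jaw":0.0},{"twist":[0,0,0],"xyz":[0,0,0],"jaw":0.0},{"twist":[0,0,0],"xyz":[0,0,0],"jaw":0.0},{"twist":[0,0,0],"xyz":[0,0,0],"jaw":0.0},{"twist":[0,0,0],"xyz":[0,0,0],"jaw":0.0}], "newtons": 120}}

```text
t: 15.25
tool_pos: [0.427, -0.2084, 0.078]
eef_rot: [0.003, 0.164, 0.986, -0.0]
contact_force: [0.3, 2.0, 6.3]
gripper_width: 0.0108
finger_force: 118.0
```

Emit:
{"api": "carry_out", "payload": {"deltas": [{"twist":[0,0,0],"xyz":[0,0,-0.01],"jaw":0.0},{"twist":[0,0,0],"xyz":[0,0,-0.025],"jaw":0.0},{"twist":[0,0,0],"xyz":[0,0,-0.035],"jaw":0.0},{"twist":[0,0,0],"xyz":[0,0,-0.035],"jaw":0.0},{"twist":[0,0,0],"xyz":[0,0,-0.035],"jaw":0.0},{"twist":[0,0,0],"xyz":[0,0,-0.035],"jaw":0.0},{"twist":[0,0,0],"xyz":[0,0,-0.025],"jaw":0.0},{"twist":[0,0,0],"xyz":[0,0,-0.01],"jaw":0.0}]}}

```text
t: 15.92
tool_pos: [0.4258, -0.2084, 0.2918]
eef_rot: [0.005, 0.164, 0.986, -0.001]
contact_force: [0.6, -0.5, 0.3]
gripper_width: 0.011
finger_force: 118.2
```

```bash
cat >> h.py <<'E'
CLIP["blue"]=CLIP["red"]+UP@np.array([0,.102,0])
E
python3 grip.py pics/g7.png blue
python3 - <<'E'
from h import *
# look position: blue clip 80 mm ahead of handle and 80 mm to +y... gripper on the -y side, tilt 40
R=target(-10.6,40)
from cell import bot
print(CLIP["blue"].round(4));plan(bot.sense(),R,CLIP["blue"]-R.apply([-.030,.080,.066+.085]))
E
```

```text
15.9167 [ 0.4258 -0.2084  0.2918] 0.011033352851698243 118.15008401870728
([320.0, 237.9], 756, [31, 28]) [0.0223 0.0008 0.0615]
([628.6, 354.3], 911, [33, 45]) [-0.0475  0.1697  0.0615]
[0.6532 0.0246 0.1496]
pos [ 0.4259 -0.2085  0.2915] twist [-0.052 -0.686 -0.139] deg 40.2 | shift before turn [-0.0317  0.1977  0.0457] after turn [-0.0171  0.191   0.0737]
```

Emit:
{"api": "carry_out", "payload": {"deltas": [{"twist":[-0.0087,-0.1143,-0.0232],"xyz":[0,0,0],"jaw":0.0},{"twist":[-0.0087,-0.1143,-0.0232],"xyz":[0,0,0],"jaw":0.0},{"twist":[-0.0087,-0.1143,-0.0232],"xyz":[0,0,0],"jaw":0.0},{"twist":[-0.0087,-0.1143,-0.0232],"xyz":[0,0,0],"jaw":0.0},{"twist":[-0.0087,-0.1143,-0.0232],"xyz":[0,0,0],"jaw":0.0},{"twist":[-0.0087,-0.1143,-0.0232],"xyz":[0,0,0],"jaw":0.0}]}}

```text
t: 16.47
tool_pos: [0.4248, -0.2078, 0.2847]
eef_rot: [0.339, 0.087, 0.936, -0.03]
contact_force: [0.7, 0.1, -0.0]
gripper_width: 0.011
finger_force: 118.2
```

Emit:
{"api": "carry_out", "payload": {"deltas": [{"twist":[0,0,0],"xyz":[-0.0024,0.0273,0.0105],"jaw":0.0},{"twist":[0,0,0],"xyz":[-0.0024,0.0273,0.0105],"jaw":0.0},{"twist":[0,0,0],"xyz":[-0.0024,0.0273,0.0105],"jaw":0.0},{"twist":[0,0,0],"xyz":[-0.0024,0.0273,0.0105],"jaw":0.0},{"twist":[0,0,0],"xyz":[-0.0024,0.0273,0.0105],"jaw":0.0},{"twist":[0,0,0],"xyz":[-0.0024,0.0273,0.0105],"jaw":0.0},{"twist":[0,0,0],"xyz":[-0.0024,0.0273,0.0105],"jaw":0.0},{"twist":[0,0,0],"xyz":[0,0,0],"jaw":0.0},{"twist":[0,0,0],"xyz":[0,0,0],"jaw":0.0},{"twist":[0,0,0],"xyz":[0,0,0],"jaw":0.0}]}}

```text
t: 17.3
tool_pos: [0.5185, -0.0312, 0.2395]
eef_rot: [0.336, 0.087, 0.937, -0.03]
contact_force: [-0.5, -0.4, -1.1]
gripper_width: 0.011
finger_force: 118.3
```

```bash
python3 grip.py pics/g8.png blue
python3 - <<'E'
from edges import *
s=bot.sense();d=bot.get_image("wrist");d["view"]=wristview(s,d)
print("expect clip px",)
r=rows(d["img"],"blue",(370,520,190,320));print(r[::3],r[-4:])
# rays to the clip plane: slider top z=-.010, lips z=+.010
def hit(u,v,z):
    o,w=ray(d,(u,v));o=UP.T@(o-CLIP["blue"]);w=UP.T@w;return (o+w*(z-o[2])/w[2]).round(4)
for v,a,b in r[::6]: print(v,"slider plane",hit((a+b+1)/2,v,-.010),"lips plane L,R",hit(a,v,.010),hit(b+1,v,.010))
plan(s,target(-10.6,40),CLIP["blue"])
E
```

```text
17.3 [ 0.5185 -0.0312  0.2395] 0.010988606599540518 118.2985782623291
([136.9, 195.7], 74, [10, 11]) [ 0.0434 -0.0817  0.0615]
([91.8, 211.8], 57, [10, 10]) [ 0.0356 -0.1039  0.0615]
([320.1, 237.8], 759, [32, 28]) [0.0225 0.0009 0.0615]
([415.2, 252.5], 1440, [42, 47]) [0.0147 0.0467 0.0615]
expect clip px
[(227, 397, 407), (230, 399, 412), (233, 400, 435), (236, 400, 434), (239, 399, 434), (242, 398, 434), (245, 398, 433), (248, 398, 432), (251, 398, 434), (254, 398, 438), (257, 397, 438), (260, 397, 438), (263, 397, 436), (266, 396, 436), (269, 397, 436), (272, 409, 435)] [(269, 397, 436), (270, 407, 436), (271, 408, 436), (272, 409, 435)]
227 slider plane [-0.0238 -0.012  -0.01  ] lips plane L,R [-0.0321 -0.022   0.01  ] [-0.0321 -0.0138  0.01  ]
233 slider plane [-0.0185  0.0011 -0.01  ] lips plane L,R [-0.0273 -0.0193  0.01  ] [-0.0272  0.0075  0.01  ]
239 slider plane [-0.0131  0.0009 -0.01  ] lips plane L,R [-0.0224 -0.0197  0.01  ] [-0.0223  0.0073  0.01  ]
245 slider plane [-0.0077  0.0006 -0.01  ] lips plane L,R [-0.0175 -0.0201  0.01  ] [-0.0174  0.0071  0.01  ]
251 slider plane [-0.0022  0.0015 -0.01  ] lips plane L,R [-0.0124 -0.0197  0.01  ] [-0.0123  0.0085  0.01  ]
257 slider plane [ 0.0034  0.0033 -0.01  ] lips plane L,R [-0.0073 -0.02    0.01  ] [-0.0072  0.0122  0.01  ]
263 slider plane [ 0.009  0.003 -0.01 ] lips plane L,R [-0.0022 -0.0196  0.01  ] [-0.0021  0.0112  0.01  ]
269 slider plane [ 0.0148  0.0036 -0.01  ] lips plane L,R [ 0.003  -0.0192  0.01  ] [0.0032 0.0119 0.01  ]
pos [ 0.5186 -0.0317  0.24  ] twist [ 0.002 -0.009 -0.002] deg 0.5 | shift before turn [-0.0365  0.0799  0.1474] after turn [-0.0353  0.0801  0.1476]
```

```bash
cat >> h.py <<'E'
CLIP["blue"]=CLIP["blue"]+UP@np.array([-.001,.0003,.002])
def mid(c,x,z,tilt,off=(-.027,.0008,.0695),yaw=-10.6):
    from cell import bot
    R=target(yaw,tilt);s=bot.sense();r=rot(s["eef_rot"])
    print("t",round(float(s["t"]),2),"mid now",toclip(s["tool_pos"]+r.apply(off),c),"F tool",r.inv().apply(s["contact_force"]).round(1),"w",round(float(s["gripper_width"]),4))
    plan(s,R,CLIP[c]+UP@np.array([x,0,z])-R.apply(off))
E
python3 -c "
from h import *
mid('blue',0,.035,58)"
```

```text
t 17.4 mid now [-0.0075 -0.0798  0.0761] F tool [0.4 0.2 0.4] w 0.0109
pos [ 0.5187 -0.032   0.2404] twist [ 0.001 -0.322 -0.003] deg 18.5 | shift before turn [0.0129 0.0798 0.0533] after turn [0.029  0.0799 0.0464]
```

Emit:
{"api": "carry_out", "payload": {"deltas": [{"twist":[0,-0.107,-0.001],"xyz":[0,0,0],"jaw":0.0},{"twist":[0,-0.107,-0.001],"xyz":[0,0,0],"jaw":0.0},{"twist":[0,-0.107,-0.001],"xyz":[0,0,0],"jaw":0.0},{"twist":[0,0,0],"xyz":[0.007,0.02,0],"jaw":0.0},{"twist":[0,0,0],"xyz":[0.008,0.025,0],"jaw":0.0},{"twist":[0,0,0],"xyz":[0.008,0.02,0.004],"jaw":0.0},{"twist":[0,0,0],"xyz":[0.006,0.015,0.012],"jaw":0.0},{"twist":[0,0,0],"xyz":[0,0,0.02],"jaw":0.0},{"twist":[0,0,0],"xyz":[0,0,0.01],"jaw":0.0},{"twist":[0,0,0],"xyz":[0,0,0],"jaw":0.0}]}}

```text
t: 18.23
tool_pos: [0.5571, 0.0417, 0.1904]
eef_rot: [0.481, 0.081, 0.872, -0.045]
contact_force: [0.2, 0.3, -1.0]
gripper_width: 0.0111
finger_force: 118.3
```

Emit:
{"api": "carry_out", "payload": {"deltas": [{"twist":[0,0,0],"xyz":[0,0,0],"jaw":0.0},{"twist":[0,0,0],"xyz":[0,0,0],"jaw":0.0}]}}

```text
t: 18.4
tool_pos: [0.5565, 0.0421, 0.1923]
eef_rot: [0.483, 0.081, 0.871, -0.044]
contact_force: [0.4, 0.1, -0.9]
gripper_width: 0.0108
finger_force: 118.3
```

```bash
python3 -c "
from h import *
mid('blue',0,.004,58)
from edges import *
d=bot.get_image('wrist');cv2.imwrite('pics/g9.png',d['img']);print(rows(d['img'],'blue',(260,380,180,300))[::3])"
```

```text
t 18.4 mid now [ 0.0003 -0.      0.0361] F tool [0.5 0.2 0.8] w 0.0108
pos [0.5565 0.0421 0.1923] twist [ 0.001 -0.001 -0.   ] deg 0.1 | shift before turn [0.0103 0.0001 0.0304] after turn [0.0103 0.0001 0.0304]
[(217, 300, 339), (220, 299, 340), (223, 298, 341), (226, 298, 341), (229, 298, 342), (232, 297, 342), (235, 297, 342), (238, 297, 342), (241, 297, 342), (244, 298, 341), (247, 298, 341), (250, 299, 340)]
```

Emit:
{"api": "carry_out", "payload": {"deltas": [{"twist":[0,0,0],"xyz":[0.0025,0,0.007],"jaw":0.0},{"twist":[0,0,0],"xyz":[0.002,0,0.006],"jaw":0.0},{"twist":[0,0,0],"xyz":[0.0015,0,0.005],"jaw":0.0},{"twist":[0,0,0],"xyz":[0,0,0],"jaw":0.0}]}}

```text
t: 18.78
tool_pos: [0.5681, 0.0407, 0.1757]
eef_rot: [0.481, 0.08, 0.872, -0.044]
contact_force: [-15.6, 3.5, 6.1]
gripper_width: 0.0007
finger_force: 9.1
```

Emit:
{"api": "carry_out", "payload": {"deltas": [{"twist":[0,0,0],"xyz":[0.001,0,0.002],"jaw":0.0},{"twist":[0,0,0],"xyz":[0.001,0,0.002],"jaw":0.0},{"twist":[0,0,0],"xyz":[0,0,0],"jaw":0.0}]}}

```text
t: 19.03
tool_pos: [0.5716, 0.0415, 0.1768]
eef_rot: [0.485, 0.079, 0.87, -0.043]
contact_force: [-20.7, 6.3, 17.5]
gripper_width: -0.0001
finger_force: 13.4
```

```bash
python3 -c "
from h import *
mid('blue',0,.004,58)"
```

```text
t 19.03 mid now [0.0022 0.0025 0.0149] F tool [ -3.6   2.6 -27.5] w -0.0001
pos [0.5716 0.0415 0.1768] twist [0.006 0.005 0.001] deg 0.4 | shift before turn [ 0.0051 -0.0021  0.0095] after turn [ 0.0051 -0.0021  0.0095]
```

```bash
python3 look.py k blue
```

```text
19.0333 [0.5716 0.0415 0.1768]
scene blue [([204.3, 174.0], 22, [6, 6]), ([276.6, 204.4], 17, [5, 7]), ([283.7, 220.0], 172, [21, 14])]
  wood [([241, 178, 12, 7, 59], [247.5, 180.5]), ([257, 179, 27, 11, 142], [269.4, 184.0]), ([286, 185, 8, 6, 30], [290.0, 187.9]), ([343, 187, 20, 19, 125], [351.8, 196.7]), ([267, 196, 10, 9, 54], [271.7, 200.0]), ([278, 204, 14, 13, 75], [285.0, 210.1]), ([282, 254, 12, 7, 65], [288.1, 256.9]), ([299, 254, 27, 7, 150], [311.6, 256.7]), ([330, 255, 6, 5, 26], [332.5, 257.1])]
top blue [([329.5, 150.5], 8, [4, 2]), ([333.1, 165.8], 32, [8, 13])]
  wood [([292, 134, 5, 9, 39], [294.0, 138.3]), ([327, 140, 5, 9, 37], [329.0, 144.4]), ([365, 147, 6, 9, 43], [367.7, 151.2]), ([288, 148, 8, 24, 107], [291.4, 159.5]), ([327, 153, 6, 16, 72], [329.4, 159.9]), ([359, 160, 10, 25, 128], [363.2, 171.6]), ([331, 224, 23, 30, 384], [344.0, 237.8])]
wrist blue [([294.4, 250.9], 237, [10, 33]), ([331.2, 246.0], 371, [21, 27])]
  wood [([22, 135, 11, 12, 84], [26.7, 141.0]), ([547, 162, 62, 60, 1976], [577.8, 193.3]), ([62, 174, 57, 60, 1902], [89.5, 205.2]), ([261, 187, 23, 7, 138], [272.8, 189.7]), ([299, 226, 21, 35, 532], [308.3, 240.8]), ([481, 230, 87, 107, 3053], [522.7, 282.4]), ([97, 241, 79, 104, 2901], [137.8, 292.8]), ([312, 333, 16, 37, 444], [319.7, 352.3]), ([473, 338, 19, 16, 90], [480.5, 346.9])]
```

```bash
python3 pose.py blue 276.6 204.4 329.5 150.5 289 214 285 210.1; python3 pose.py blue 271.7 200 329 144.4; python3 -c "
from h import *
tip('blue',.025,0,.045)"
```

```text
tape [0.0677 0.0065 0.0394] [0.0009 0.0009]
S y=0 [0.001  0.     0.0078] pitch 25.4 mid if p is upper tape [0.0236 0.0022 0.0185] dist 0.0741
S y=0 [0.0222 0.     0.0188] pitch 24.3 mid if p is upper tape [0.0234 0.0002 0.0194] dist 0.0504
tape [0.0921 0.0095 0.0529] [0.0001 0.0001]
t 19.18 tip now in clip [-0.0223  0.0017  0.0029] F tool [ -2.7   2.9 -19.8] w -0.0
pos [0.5718 0.0415 0.1767] twist [0.006 0.319 0.002] deg 18.3 | shift before turn [-0.081  -0.0012 -0.0215] after turn [-0.0702 -0.0013 -0.0458]
```

The handle slipped to a pitched pose again, with its lower part in the blue jaws (pitch about 27°). I'll press the lower end a little further so it seats, as happened with red.

Emit:
{"api": "carry_out", "payload": {"deltas": [{"twist":[0,0,0],"xyz":[0.001,0,0.003],"jaw":0.0},{"twist":[0,0,0],"xyz":[0.001,0,0.002],"jaw":0.0},{"twist":[0,0,0],"xyz":[0,0,0],"jaw":0.0}]}}

```text
t: 19.43
tool_pos: [0.5739, 0.0422, 0.1725]
eef_rot: [0.485, 0.078, 0.87, -0.042]
contact_force: [-57.6, 14.2, 34.3]
gripper_width: 0.0003
finger_force: 32.4
```

```bash
python3 look.py l blue | grep -v wood;  python3 -c "
from h import *
tip('blue',.025,0,.045)"
```

```text
19.4333 [0.5739 0.0422 0.1725]
scene blue [([204.3, 174.0], 22, [6, 6]), ([285.9, 200.1], 14, [6, 5]), ([283.6, 219.6], 178, [21, 17])]
top blue [([333.2, 164.4], 42, [5, 13])]
wrist blue [([292.0, 258.5], 264, [11, 39]), ([329.5, 248.9], 203, [21, 19])]
t 19.58 tip now in clip [-0.0236  0.0029 -0.0015] F tool [  2.4   5.  -67.4] w -0.0003
pos [0.5738 0.0422 0.1725] twist [0.007 0.319 0.003] deg 18.3 | shift before turn [-0.0837 -0.0023 -0.0253] after turn [-0.0715 -0.0024 -0.0502]
```

Emit:
{"api": "carry_out", "payload": {"deltas": [{"twist":[0,0,0],"xyz":[0,0,-0.003],"jaw":0.0},{"twist":[0,0,0],"xyz":[0,0,-0.003],"jaw":0.0},{"twist":[0,0,0],"xyz":[0,0,-0.006],"jaw":0.0},{"twist":[0,0,0],"xyz":[0.005,0,-0.015],"jaw":0.0},{"twist":[0,0,0],"xyz":[0.01,0,-0.03],"jaw":0.0},{"twist":[0,0,0],"xyz":[0.01,0,-0.03],"jaw":0.0},{"twist":[0,0,0],"xyz":[0,0,-0.01],"jaw":0.0},{"twist":[0,0,0],"xyz":[0,0,0],"jaw":0.0}]}}

```text
t: 20.25
tool_pos: [0.4791, 0.0573, 0.2004]
eef_rot: [0.483, 0.08, 0.871, -0.043]
contact_force: [0.5, 0.5, 0.0]
gripper_width: -0.0002
finger_force: 0.0
```

```bash
python3 look.py m blue;  python3 -c "
from h import *
tip('blue',.025,0,.06)"
```

```text
20.25 [0.4791 0.0573 0.2004]
scene blue [([204.3, 174.0], 22, [6, 6]), ([278.7, 198.9], 22, [7, 6]), ([283.8, 219.8], 182, [20, 15])]
  wood [([241, 178, 12, 7, 59], [247.5, 180.4]), ([257, 179, 27, 20, 189], [271.2, 186.7]), ([329, 179, 10, 10, 27], [333.7, 182.4]), ([286, 185, 8, 6, 29], [290.1, 187.9]), ([341, 192, 15, 14, 119], [347.7, 198.4]), ([279, 199, 14, 18, 111], [285.9, 207.9]), ([282, 254, 12, 7, 65], [288.1, 256.9]), ([299, 254, 26, 7, 150], [311.5, 256.7]), ([330, 255, 6, 5, 27], [332.4, 257.1])]
top blue [([332.8, 166.8], 31, [9, 13])]
  wood [([291, 134, 6, 9, 40], [293.9, 138.3]), ([329, 144, 6, 8, 34], [331.6, 147.7]), ([365, 147, 6, 9, 42], [367.7, 151.2]), ([288, 148, 8, 25, 108], [291.4, 159.6]), ([328, 156, 5, 14, 58], [330.0, 162.4]), ([359, 160, 10, 25, 126], [363.2, 171.6]), ([327, 224, 28, 30, 530], [341.1, 240.5])]
wrist blue [([79.7, 160.3], 73, [12, 11]), ([42.4, 170.6], 47, [10, 9]), ([317.6, 240.2], 506, [34, 37]), ([319.8, 364.0], 153, [17, 11])]
  wood [([103, 0, 125, 19, 1525], [169.1, 6.7]), ([89, 152, 6, 9, 43], [91.8, 155.6]), ([33, 169, 7, 7, 29], [35.5, 172.5]), ([461, 179, 27, 35, 576], [474.6, 197.4]), ([174, 185, 27, 36, 576], [185.9, 204.3]), ([274, 191, 23, 6, 111], [284.6, 193.3]), ([311, 218, 17, 29, 377], [318.6, 232.8]), ([432, 225, 42, 69, 1108], [452.2, 258.1]), ([185, 228, 39, 71, 1141], [204.4, 263.1]), ([426, 299, 15, 16, 137], [432.0, 307.4]), ([212, 303, 14, 13, 86], [219.8, 309.4]), ([314, 333, 13, 25, 273], [319.7, 345.8])]
t 20.4 tip now in clip [-0.0789 -0.0002  0.0796] F tool [ 0.6 -1.  -0.1] w 0.0
pos [0.4806 0.0568 0.1994] twist [0.002 0.313 0.001] deg 18.0 | shift before turn [-0.1154  0.0002  0.0542] after turn [-0.1264  0.0004  0.016 ]
```

```bash
python3 pose.py blue 278.7 198.9 331 153.5 289.5 213 285.9 207.9
```

```text
tape [ 0.0647 -0.0002  0.05  ] [0.0001 0.0001]
S y=0 [0.0021 0.     0.0112] pitch 31.8 mid if p is upper tape [ 0.0231 -0.0001  0.0242] dist 0.0737
S y=0 [0.0248 0.     0.026 ] pitch 31.1 mid if p is upper tape [0.0227 0.     0.0247] dist 0.0466
```

Emit:
{"api": "carry_out", "payload": {"deltas": [{"twist":[0,0.1045,0],"xyz":[0,0,0],"jaw":0.0},{"twist":[0,0.1045,0],"xyz":[0,0,0],"jaw":0.0},{"twist":[0,0.1045,0],"xyz":[0,0,0],"jaw":0.0},{"twist":[0,0,0],"xyz":[-0.025,0,0],"jaw":0.0},{"twist":[0,0,0],"xyz":[-0.035,0,0],"jaw":0.0},{"twist":[0,0,0],"xyz":[-0.035,0,0],"jaw":0.0},{"twist":[0,0,0],"xyz":[-0.025,0,0.005],"jaw":0.0},{"twist":[0,0,0],"xyz":[-0.01,0,0.01],"jaw":0.0},{"twist":[0,0,0],"xyz":[0,0,0],"jaw":0.0},{"twist":[0,0,0],"xyz":[0,0,0],"jaw":0.0}]}}

```text
t: 21.23
tool_pos: [0.5874, 0.0361, 0.2706]
eef_rot: [0.344, 0.087, 0.934, -0.033]
contact_force: [-0.0, -0.4, -0.1]
gripper_width: 0.0
finger_force: 0.0
```

```bash
python3 -c "
from h import *
tip('blue',.03,0,.012)"
```

```text
t 21.23 tip now in clip [ 0.0282 -0.0013  0.0606] F tool [ 0.  -0.4  0.1] w 0.0
pos [0.5874 0.0361 0.2706] twist [-0.001  0.008  0.   ] deg 0.4 | shift before turn [-0.002   0.0012  0.0487] after turn [-0.0024  0.0012  0.0486]
```

Emit:
{"api": "carry_out", "payload": {"deltas": [{"twist":[0,0.004,0],"xyz":[-0.002,0.001,0.012],"jaw":0.0},{"twist":[0,0,0],"xyz":[0,0,0.012],"jaw":0.0},{"twist":[0,0,0],"xyz":[0,0,0.008],"jaw":0.0},{"twist":[0,0,0],"xyz":[0,0,0.006],"jaw":0.0},{"twist":[0,0,0],"xyz":[0,0,0.004],"jaw":0.0},{"twist":[0,0,0],"xyz":[0,0,0],"jaw":0.0}]}}

```text
t: 21.73
tool_pos: [0.6151, 0.0324, 0.2407]
eef_rot: [0.343, 0.086, 0.935, -0.032]
contact_force: [-1.0, -0.1, 0.4]
gripper_width: -0.0003
finger_force: 0.0
```

Emit:
{"api": "carry_out", "payload": {"deltas": [{"twist":[0,0,0],"xyz":[0,0,0.004],"jaw":0.0},{"twist":[0,0,0],"xyz":[0,0,0.003],"jaw":0.0},{"twist":[0,0,0],"xyz":[0,0,0],"jaw":0.0}]}}

```text
t: 21.98
tool_pos: [0.6199, 0.0316, 0.2363]
eef_rot: [0.344, 0.086, 0.935, -0.032]
contact_force: [0.1, 0.4, -0.9]
gripper_width: -0.0001
finger_force: 0.0
```

```bash
python3 -c "
from h import *
tip('blue',.03,0,.008)"; python3 look.py n blue
```

```text
t 21.98 tip now in clip [0.0312 0.0004 0.0133] F tool [0.6 0.4 0.7] w -0.0001
pos [0.6199 0.0316 0.2363] twist [0.    0.007 0.001] deg 0.4 | shift before turn [ 0.0007 -0.0004  0.0053] after turn [ 0.0007 -0.0004  0.0053]
21.9833 [0.6199 0.0316 0.2363]
scene blue [([204.3, 174.0], 22, [6, 6]), ([260.0, 212.6], 35, [6, 8]), ([285.4, 220.2], 156, [22, 16])]
  wood [([241, 178, 12, 7, 62], [247.4, 180.5]), ([256, 179, 28, 11, 144], [269.1, 184.0]), ([328, 178, 35, 28, 540], [346.6, 190.0]), ([246, 209, 12, 7, 65], [252.0, 212.0]), ([263, 210, 29, 8, 146], [275.0, 213.7]), ([282, 254, 12, 7, 66], [288.1, 256.9]), ([299, 254, 26, 7, 151], [311.5, 256.7]), ([330, 255, 6, 5, 27], [332.4, 257.1])]
top blue [([334.3, 140.2], 18, [6, 4])]
  wood [([333, 129, 6, 9, 39], [335.6, 133.3]), ([291, 134, 6, 9, 40], [293.9, 138.3]), ([330, 143, 6, 14, 61], [332.6, 149.8]), ([365, 147, 6, 9, 43], [367.7, 151.2]), ([288, 148, 8, 25, 108], [291.4, 159.6]), ([358, 160, 11, 25, 132], [363.1, 171.8]), ([357, 188, 6, 7, 29], [359.0, 191.2]), ([324, 227, 9, 24, 102], [329.4, 239.2]), ([345, 226, 9, 25, 155], [348.5, 238.1])]
wrist blue [([23.8, 151.4], 120, [18, 15]), ([317.2, 191.6], 2094, [54, 63]), ([319.8, 346.1], 196, [13, 17])]
  wood [([547, 32, 50, 59, 1871], [573.6, 63.4]), ([78, 45, 46, 58, 1804], [97.9, 75.5]), ([506, 122, 72, 155, 4912], [541.1, 194.6]), ([303, 126, 30, 54, 1291], [317.7, 153.9]), ([92, 132, 67, 154, 4806], [125.3, 206.2]), ([32, 136, 18, 13, 152], [40.5, 141.9]), ([303, 206, 30, 55, 1240], [317.1, 229.9]), ([260, 215, 32, 16, 382], [275.9, 221.8]), ([498, 291, 31, 38, 685], [509.9, 310.4]), ([134, 297, 30, 41, 675], [151.2, 318.6]), ([315, 333, 10, 5, 36], [319.4, 334.8]), ([312, 354, 15, 15, 166], [319.0, 361.8])]
```

```bash
python3 pose.py blue 260 212.6 334.3 140.2 275 213.7 290 215; python3 pose.py blue 252 212 335.6 133.3
```

```text
tape [ 0.0865 -0.0003  0.003 ] [0.0013 0.0013]
S y=0 [0.042  0.     0.0042] pitch -1.6 mid if p is upper tape [0.0375 0.     0.0043] dist 0.0445
S y=0 [-0.0045  0.      0.0049] pitch -1.2 mid if p is upper tape [ 0.0375 -0.0001  0.004 ] dist 0.091
tape [ 0.1078 -0.0006  0.0021] [0.0012 0.0012]
```

The blue tool has snapped flat too, with its middle at +37 mm. Same grip-and-slide as for red.

Emit:
{"api": "carry_out", "payload": {"deltas": [{"twist":[0,0,0],"xyz":[0,0,-0.015],"jaw":0.04},{"twist":[0,0,0],"xyz":[-0.01,0,-0.015],"jaw":0.04},{"twist":[0,0,0],"xyz":[-0.015,0,0],"jaw":0.04},{"twist":[0,0,0],"xyz":[-0.007,0,0.005],"jaw":0.04},{"twist":[0,0,0],"xyz":[0,0,0.015],"jaw":0.04},{"twist":[0,0,0],"xyz":[0,0,0.015],"jaw":0.035},{"twist":[0,0,0],"xyz":[0,0,0.01],"jaw":0.03},{"twist":[0,0,0],"xyz":[0,0,0.003],"jaw":0.03},{"twist":[0,0,0],"xyz":[0,0,0],"jaw":0.03}]}}

```text
t: 22.88
tool_pos: [0.6551, 0.0248, 0.2417]
eef_rot: [0.342, 0.086, 0.935, -0.032]
contact_force: [-1.0, -0.6, -0.1]
gripper_width: 0.0299
finger_force: 0.0
```

```bash
python3 -c "
from h import *
tip('blue',.0635,0,-.006)"
```

```text
t 22.88 tip now in clip [ 0.062   0.0002 -0.0056] F tool [ 0.7 -0.8 -0.5] w 0.0299
pos [0.6551 0.0248 0.2417] twist [-0.     0.004  0.001] deg 0.2 | shift before turn [-0.0018 -0.0003  0.0004] after turn [-0.0018 -0.0003  0.0004]
```

Emit:
{"api": "carry_out", "payload": {"deltas": [{"twist":[0,0,0],"xyz":[-0.001,0,0],"jaw":0.02},{"twist":[0,0,0],"xyz":[0,0,0],"jaw":0.0},{"twist":[0,0,0],"xyz":[0,0,0],"jaw":0.0},{"twist":[0,0,0],"xyz":[0,0,0],"jaw":0.0},{"twist":[0,0,0],"xyz":[0,0,0],"jaw":0.0}], "newtons": 90}}

```text
t: 23.3
tool_pos: [0.6559, 0.0247, 0.2448]
eef_rot: [0.344, 0.086, 0.934, -0.032]
contact_force: [0.5, -1.7, 0.4]
gripper_width: 0.0123
finger_force: 88.0
```

Emit:
{"api": "carry_out", "payload": {"deltas": [{"twist":[0,0,0],"xyz":[0.004,0,0],"jaw":0.0},{"twist":[0,0,0],"xyz":[0.005,0,0],"jaw":0.0},{"twist":[0,0,0],"xyz":[0.006,0,0],"jaw":0.0},{"twist":[0,0,0],"xyz":[0.006,0,0],"jaw":0.0},{"twist":[0,0,0],"xyz":[0.006,0,0],"jaw":0.0},{"twist":[0,0,0],"xyz":[0.005,0,0],"jaw":0.0},{"twist":[0,0,0],"xyz":[0.004,0,0],"jaw":0.0},{"twist":[0,0,0],"xyz":[0,0,0],"jaw":0.0},{"twist":[0,0,0],"xyz":[0,0,0],"jaw":0.0}]}}

```text
t: 24.05
tool_pos: [0.6277, 0.0299, 0.2185]
eef_rot: [0.341, 0.086, 0.935, -0.032]
contact_force: [-1.1, -2.4, -3.0]
gripper_width: 0.0124
finger_force: 88.1
```

Emit:
{"api": "carry_out", "payload": {"deltas": [{"twist":[0,0,0],"xyz":[0,0,0],"jaw":0.03},{"twist":[0,0,0],"xyz":[0,0,0],"jaw":0.04},{"twist":[0,0,0],"xyz":[0,0,0],"jaw":0.04},{"twist":[0,0,0],"xyz":[0,0,-0.015],"jaw":0.04},{"twist":[0,0,0],"xyz":[0,0,-0.03],"jaw":0.04},{"twist":[0,0,0],"xyz":[0,0,-0.03],"jaw":0.04},{"twist":[0,0,0],"xyz":[0,0,-0.025],"jaw":0.04},{"twist":[0,0,0],"xyz":[0,0,0],"jaw":0.04},{"twist":[0,0,0],"xyz":[0,0,0],"jaw":0.04}]}}

```text
t: 24.8
tool_pos: [0.5654, 0.0422, 0.2989]
eef_rot: [0.345, 0.086, 0.934, -0.031]
contact_force: [0.4, -1.0, -0.9]
gripper_width: 0.04
finger_force: 0.0
```

```bash
for c in blue red green; do echo == $c; python3 look.py p$c $c | grep -v wood; done
python3 - <<'E'
from edges import *
im=cv2.imread("pics/pblue_wrist.png");print(rows(im,"blue",(220,420,80,330))[::5])
T=pickle.load(open("top0.pkl","rb"))["img"];n=cv2.imread("pics/pgreen_top.png")
for nm,(u,v,w) in dict(bowl=(339,238,25),jar=(222,199,22),green=(292,155,30)).items():
    print(nm,"mean diff",np.abs(T[v-w:v+w,u-w:u+w].astype(int)-n[v-w:v+w,u-w:u+w]).mean().round(1))
E
```

```text
== blue
24.8 [0.5654 0.0422 0.2989]
scene blue [([204.3, 174.0], 23, [6, 6]), ([282.2, 220.2], 144, [23, 17]), ([287.7, 211.1], 19, [7, 3]), ([303.8, 218.1], 22, [4, 7])]
top blue [([332.4, 152.4], 11, [4, 4]), ([326.5, 164.1], 11, [2, 9]), ([333.7, 165.9], 25, [4, 12])]
wrist blue [([319.1, 108.7], 127, [14, 16]), ([304.5, 170.3], 360, [10, 44]), ([331.4, 170.4], 318, [9, 42]), ([38.9, 164.4], 64, [12, 10]), ([317.9, 234.9], 232, [17, 15])]
== red
24.95 [0.5654 0.0417 0.2953]
scene red [([254.5, 181.8], 31, [6, 8]), ([270.5, 179.8], 17, [7, 3]), ([267.2, 189.4], 120, [19, 11]), ([284.9, 186.8], 26, [6, 7])]
top red [([366.3, 157.4], 22, [6, 4]), ([359.6, 170.5], 31, [4, 13]), ([366.7, 172.1], 23, [4, 12]), ([359.9, 186.2], 19, [5, 5])]
wrist red [([180.3, 118.6], 471, [26, 20]), ([204.2, 169.7], 781, [24, 45]), ([173.6, 175.1], 244, [13, 33]), ([301.8, 205.6], 192, [16, 15]), ([197.8, 240.7], 292, [22, 19])]
== green
25.1 [0.5654 0.0416 0.2955]
scene green [([309.8, 252.1], 16, [6, 3]), ([304.6, 262.0], 141, [23, 16]), ([327.0, 257.1], 27, [5, 7])]
top green [([293.2, 145.0], 10, [4, 3]), ([295.6, 158.4], 21, [4, 11]), ([289.7, 174.1], 9, [4, 3])]
wrist green [([480.9, 110.7], 335, [24, 18]), ([452.3, 168.4], 585, [23, 42]), ([483.3, 176.4], 186, [11, 25])]
[(103, 315, 325), (108, 315, 324), (114, 314, 319), (149, 301, 335), (154, 301, 335), (159, 300, 335), (164, 301, 335), (169, 301, 335), (174, 301, 335), (179, 301, 335), (184, 302, 335), (189, 300, 334), (230, 310, 326), (235, 310, 326), (240, 310, 325)]
bowl mean diff 33.6
jar mean diff 36.3
green mean diff 11.4
```

Run:
```python
from h import *
from cell import bot
s=pickle.load(open("pred_st.pkl","rb"));d=bot.get_image("wrist");d["view"]=wristview(s,d)
S=pickle.load(open("scene0.pkl","rb"));T=pickle.load(open("top0.pkl","rb"))
def f(n,c,w,sc=None,tp=None):
    rs=[ray(d,w)]+([ray(S,sc)] if sc else [])+([ray(T,tp)] if tp else [])
    p,e=tri(*rs);print(n,toclip(p,c),np.round(e,4))
f("red low","red",(180.3,118.6),(284.9,186.8));f("red up","red",(197.8,240.7),(254.5,181.8),(366.3,157.4))
f("blue low","blue",(319.1,107),(303.8,218.1));f("blue up","blue",(317.9,235),None,(332.4,152.4))
CLIP["green"]=CLIP["blue"]+UP@np.array([0,.105,0])
f("green low","green",(480.9,110.7),(327,257.1),(289.7,174.1))
im=bot.get_image("scene")["img"]
for n,i in(("now",im),("start",S["img"])):
    h=cv2.cvtColor(i,cv2.COLOR_BGR2HSV);m=cv2.inRange(h,(3,110,40),(14,255,255));nn,_,q,c=cv2.connectedComponentsWithStats(m)
    print(n,[(c[k].round(1).tolist(),int(q[k,4])) for k in range(1,nn) if q[k,4]>100 and 320<c[k][0]<440 and 150<c[k][1]<350])
```

```text
red low [-0.0462  0.0018  0.0063] [0.001 0.001]
red up [0.0524 0.0009 0.006 ] [0.001  0.0019 0.0015]
blue low [-0.0531  0.001   0.0005] [0.0005 0.0005]
blue up [ 0.0491 -0.001   0.0041] [0.0006 0.0006]
green low [-0.051   0.0148  0.0024] [0.0006 0.0018 0.0015]
now [([346.2, 193.7], 708), ([407.8, 333.5], 201)]
start [([345.2, 192.4], 798), ([408.3, 333.6], 203)]
```

All three tools read home, with depth consistent with the green one, middles within about 3 mm, and pitch and yaw about 0 to 2°. The bowl and jar have not moved. Handing in.

```bash
python3 -c "
from cell import bot
print(bot.job_done())"
```

```text
the job is handed in; nothing more can be done
None
```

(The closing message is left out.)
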